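# Put away the pantry stack and clip the box shut

### The job

Put away the stack on the counter, working from the top down: stand the small round tin upright inside the open clip box, press the clip lid fully down onto that box until both catches snap over it, then lay the dark wooden box in the short tray and the long metal tin in the long tray, each flat inside the tray's rim. Leave the bottle, the jar and the mug where they stand.

Things in the scene. Friction and masses are not known exactly. Their poses are not given: they have to be found in the camera images.
- round_tin: Small plain steel tin, an upright cylinder 36 mm across and 44 mm high, about 90 g. Starts on top of the stack, standing on the middle of the lid's grip block. Origin: centre of its underside; z up its axis.
- clip_lid: White and grey plastic lid, second in the stack, 90 g. Origin: centre of underside, x along its length; same either way round. Upward: plug z 0-12 mm, 90 x 44 (lowest 4 mm: 84 x 38); flange z 12-18, 110 (x) x 62 (y); flat-topped grip block z 18-38, 64 (x) x 46 (y). Take the grip block across y, fingertips just above the flange. Home on the box: its origin 52 mm above the box's, x axes parallel.
- wood_box: Dark wooden box with a brass strap, closed (one solid piece), third in the stack, 130 (x) x 62 (y) x 42 (z) mm, 0.2 to 0.42 kg. Origin: centre of its underside; x along its length; same either way round. Take it across its 62 mm width.
- long_tin: Long plain aluminium tin, closed (one solid piece), at the bottom of the stack on the counter, 176 (x) x 66 (y) x 50 (z) mm, 0.28 to 0.56 kg. Origin: centre of its underside; x along its length; same either way round. Take it across its 66 mm width.
- clip_box: Fixed white open box, 108 (x) x 62 x 64 high, walls 6, floor at z 6 (mm). Origin: centre of underside; same either way round. Grey sprung catch, 36 wide, outside each x end: ledge from x +-50, z 72, flaring out above to x +-60, z 96 to lead the lid in. Pressing the lid (5-12 N) parts them; they snap over its flange as it sits on the rim, a hard stop. A lid only laid on stands over 10 mm too high.
- short_tray: Shorter of two fixed shallow wooden trays with cork floors, outside 164 (x) x 96 (y) mm; inside 154 x 86 mm, floor at z 5 mm, rim 15 mm high and 5 mm thick. Origin: centre of its underside; x along its length; same either way round. Place of the wooden box, lying along it with 12 mm to spare all round.
- long_tray: Longer of two fixed shallow wooden trays with cork floors, outside 210 (x) x 100 (y) mm; inside 200 x 90 mm, floor at z 5 mm, rim 15 mm high and 5 mm thick. Origin: centre of its underside; x along its length; same either way round. Place of the long tin, lying along it with 12 mm to spare all round.
- oil_bottle: Bystander: amber glass bottle, 60 mm across, 170 mm high, standing beyond the work. Origin: centre of its underside. Not to be moved.
- store_jar: Bystander: green glass jar with a metal cap, 76 mm across, 100 mm high, standing beyond the work. Origin: centre of its underside. Not to be moved.
- mug: Bystander: blue mug, 80 mm across, 90 mm high, handle to its +y, standing beyond the work. Origin: centre of its underside. Not to be moved.

How it is judged:
On the way, in this order (a step that is already met when the one before it is completed fails the run):
1. the round tin stands upright inside the clip box (x of round_tin in the frame of clip_box between -0.034 and 0.034 m and y of round_tin in the frame of clip_box between -0.012 and 0.012 m and z of round_tin in the frame of clip_box below 0.012 m and angle between round_tin's own z axis and vertical below 0.2 rad), for 0.2 s.
2. the lid is pressed home on the clip box, with the tin inside (all of step 1 and x of clip_lid in the frame of clip_box between -0.006 and 0.006 m and y of clip_lid in the frame of clip_box between -0.006 and 0.006 m and z of clip_lid in the frame of clip_box between 0.048 and 0.0545 m and angle between clip_lid's own z axis and vertical below 0.05 rad), for 0.2 s.
3. the wooden box lies flat in the short tray (x of wood_box in the frame of short_tray between -0.015 and 0.015 m and y of wood_box in the frame of short_tray between -0.015 and 0.015 m and z of wood_box in the frame of short_tray below 0.009 m and angle between wood_box's own z axis and vertical below 0.06 rad), for 0.2 s.
4. the long tin lies flat in the long tray (x of long_tin in the frame of long_tray between -0.015 and 0.015 m and y of long_tin in the frame of long_tray between -0.015 and 0.015 m and z of long_tin in the frame of long_tray below 0.009 m and angle between long_tin's own z axis and vertical below 0.06 rad), for 0.2 s.
At the end, for the whole second after the job is handed in: Tin upright (0.2 rad) in the clip box; lid clipped home (origin 48 to 54.5 mm above the box's, within 6 mm in x and y); wooden box in the short tray, long tin in the long tray, both on its floor within 15 mm in x and y; lid level (0.05 rad), wooden box and long tin too (0.06); all released, at rest (all of step 2 and all of step 3 and all of step 4 and linear speed of each of round_tin, clip_lid, wood_box, long_tin below 0.02 m/s and angular speed of each of round_tin, clip_lid, wood_box, long_tin below 0.2 rad/s); the robot touches nothing.
It fails at once if the bottle is shifted by more than 30 mm or tipped (distance of oil_bottle from where it was at the start of the episode above 0.03 m or angle between oil_bottle's own z axis and vertical above 0.3 rad).
It fails at once if the jar is shifted by more than 30 mm or tipped (distance of store_jar from where it was at the start of the episode above 0.03 m or angle between store_jar's own z axis and vertical above 0.3 rad).
It fails at once if the mug is shifted by more than 30 mm or tipped (distance of mug from where it was at the start of the episode above 0.03 m or angle between mug's own z axis and vertical above 0.3 rad).
It also fails if it takes over 131 s, if anything falls off the work surface, if the arm or the gripper's body presses on something with over 40 N, if the wrist force passes 120 N, or if a joint passes its speed limit or range.

### The arm

A 7-joint arm with a two-finger parallel gripper is mounted at the origin on the work surface. World frame = base frame: x ahead of the robot, y to its left, z up, the work surface at z = 0. Lengths are in m, angles in rad, forces in N, time in s.
With the tool pointing down it reaches from about 0.4 to 0.85 m from the base axis. Payload 4.5 kg.
Tool frame: the origin (TCP) lies midway between the tips of the shut fingers; the grasp point (between the pads) lies r.grip_point_offset behind it (r.grip_point_offset is the distance from the TCP to the grasp point, in m); z points along the fingers, y is the line along which they close (so a half turn about z gives the same grasp; the last joint's range is limited). The gripper opens to 88 mm and grips with 3 to 60 N. Pads are 18 mm wide; open, the fingers measure 123 mm over their backs; the gripper's body (75 mm by 187 mm) begins 45 mm behind the grasp point.
Start: joints at [1.142, 0.689, -0.195, 1.565, 0.157, 0.902, -0.215], TCP at [0.279, -0.559, 0.239] pointing down, gripper open.
Joint ranges: [-3.01, 3.01], [-0.46, 2.08], [-1.47, 1.51], [0.13, 2.56], [-1, 4.14], [0.04, 2.09], [-2.66, 2.66]. Speed limits (rad/s): [2.57, 2.57, 3.14, 3.14, 3.14, 3.14, 3.14].

### API

Orientations are given as a unit quaternion [x, y, z, w].
In Python, from plant import r gives the robot as it stands.
- The arm moves only by the shell command python3 -m jog 'ROWS' [FORCE]. ROWS is JSON, a list of rows, each an object of numbers: "wx", "wy", "wz": the turn, a rotation vector about the world's x, y, z as a fraction of full scale; "dx", "dy", "dz": the shift along the world's x, y, z as a fraction of full scale; "hand": the closure, from 0 (fully open) to 1 (shut). In form: [{"wx": .., "wy": .., "wz": .., "dx": .., "dy": .., "dz": .., "hand": ..}, ...]. A call has 1 to 5 rows; each row shifts and turns the commanded pose from where the row before left it; what a row does not reach is not made up. Full scale, the value 1, is 0.25 m for a shift and 2 rad for a turn. A row lasts 1/12 s, in which the tool goes at most 41.7 mm and 7.16 degrees, less where a joint would pass 70% of its speed; a pose out of reach is approached as far as the arm can. A call with a number of a shift or a turn outside -1 to 1 is refused whole. A call with a gripper value outside its range is refused whole. The fingers move at their own pace and stop on an object; FORCE is the grip in N (left out, the last holds). Time passes only in rows, so rows that do not move let the fingers close. It gives the time, the measured TCP pose, the force, the opening and the grip force at its end, in the units of the state.
- r.get_state(): the state, without advancing time (a new reading comes with each control period).
- r.snapshot(name): name is "side" or "top"; returns the picture (480x640x3 uint8, red, green, blue); there is no depth.
- r.camera_info(name): a dict with "mtx" (3x3 intrinsics, pixels), "R" (3x3) and "t" (3): a world point X has camera coordinates R X + t. Camera axes: x right, y down, z forward; pixel columns grow to the right and rows downward; lengths in m; the calibration is good to about 2 mm. A picture is of the moment at which its call begins. camera_info takes no time and is no camera call.
- r.finish_job(): hands the job in; it is judged then, once.
Trained networks look in the newest picture that a camera, given by its name, has taken for a name from the list of things; names that differ only in an ending like _2 or _b are one class to them, and where a whole thing is asked for, a point or a joint stands for the part that bears it (a point fixed in the world has none). Each returns a list of dicts, best first, with "p" (0 to 1); they miss things now and then, are a little off and sometimes report something else, mostly with a low value. They report only what shows in the picture. A call takes as long as a camera call.
- r.search_frame(camera, query): "bbox" ([left, top, right, bottom] in pixels, round what is visible of it).
- r.masks_of(camera, query): "region" (480x640 bool, what is visible of it) and "bbox" ([left, top, right, bottom] in pixels, round what is visible of it).
The state is a dict: "clock": time; "q": joint angles; "qd": joint speeds; "joint_torque": joint torques, N m; "tool_pos": TCP position; "eef_rot": TCP orientation; "contact_force": force on the tool from outside, world axes, zero at the start; "moment": the same for the moment, N m; "opening": opening from 0.0 (shut) to 1.0 (fully open); "finger_force": force on a finger pad.
Only numpy, scipy, OpenCV 4.12 (cv2) and the standard library are available. Lean on these libraries where they do the work, as an engineer would, in place of code of your own. Each camera call takes 0.05 s, during which the arm holds its last target. There are 200 camera calls.

## Working session

There is one attempt and no reset: what is moved stays moved. The work goes in short steps, Python scripts to look and compute and a shell command to move; the robot and the scene stay as the last step left them, time stands still between calls to the robot, and variables do not carry over. Pictures are saved under pics/ and viewed, at most 14 in all, crops included, and the job is handed in when it is done.

```bash
ls; mkdir -p pics; python3 - <<'E'
from plant import r
import cv2,numpy as np
np.set_printoptions(precision=4,suppress=True)
for n in("side","top"):
    im=r.snapshot(n); cv2.imwrite(f"pics/{n}0.png",im[:,:,::-1])
    c=r.camera_info(n); print(n,c["mtx"],c["R"],c["t"],-np.array(c["R"]).T@c["t"])
    for q in["round_tin","clip_lid","wood_box","long_tin","clip_box","short_tray","long_tray","oil_bottle","store_jar","mug"]:
        print(q,[(np.round(d["bbox"]).tolist(),round(d["p"],2)) for d in r.search_frame(n,q)][:2])
print(r.get_state(),r.grip_point_offset)
E
```

```text
pics
side [[478.6      0.     314.2503]
 [  0.     478.6    236.8282]
 [  0.       0.       1.    ]] [[ 0.7475 -0.664   0.0155]
 [-0.4838 -0.5604 -0.6722]
 [ 0.4551  0.495  -0.7402]] [-0.4792  0.3765  0.6332] [ 0.2522 -0.4206  0.7292]
round_tin [([371.0, 402.0, 406.0, 445.0], 0.84)]
clip_lid [([334.0, 396.0, 426.0, 480.0], 0.92)]
wood_box [([326.0, 398.0, 436.0, 480.0], 0.79)]
long_tin [([313.0, 400.0, 439.0, 479.0], 0.92), ([368.0, 402.0, 408.0, 442.0], 0.66)]
clip_box [([281.0, 274.0, 347.0, 368.0], 0.97)]
short_tray [([106.0, 186.0, 197.0, 253.0], 0.89), ([314.0, 399.0, 441.0, 478.0], 0.57)]
long_tray [([167.0, 233.0, 286.0, 310.0], 0.83)]
oil_bottle [([414.0, 254.0, 461.0, 337.0], 0.89)]
store_jar [([337.0, 192.0, 380.0, 253.0], 0.59)]
mug [([247.0, 150.0, 297.0, 206.0], 0.61)]
top [[584.584    0.     329.6397]
 [  0.     584.584  237.3629]
 [  0.       0.       1.    ]] [[-0.0114 -0.9999 -0.0031]
 [-0.9984  0.0115 -0.0553]
 [ 0.0553  0.0025 -0.9985]] [0.0192 0.6141 1.1892] [0.5475 0.0092 1.2214]
round_tin [([501.0, 300.0, 523.0, 320.0], 0.91)]
clip_lid [([483.0, 283.0, 527.0, 34
[... 299 characters left out ...]
ottle [([428.0, 164.0, 463.0, 202.0], 0.92), ([249.0, 238.0, 317.0, 349.0], 0.65)]
store_jar [([310.0, 143.0, 352.0, 187.0], 0.95)]
mug [([191.0, 154.0, 248.0, 201.0], 0.62)]
{'clock': 1.1, 'q': array([ 1.1418,  0.6891, -0.1946,  1.5653,  0.1573,  0.9025, -0.2151]), 'qd': array([-0.0003, -0.0014, -0.    ,  0.0005,  0.0002,  0.0003, -0.0006]), 'joint_torque': array([  0.0005, -52.7501,  -1.2668, -15.3745,  -0.0518,  -0.0007,
         0.0001]), 'tool_pos': array([ 0.2791, -0.5593,  0.2387]), 'eef_rot': array([0.9733, 0.2293, 0.    , 0.0001]), 'contact_force': array([ 0.9465, -1.7559, -0.443 ]), 'moment': array([0.0184, 0.0241, 0.0099]), 'finger_force': 0.0, 'opening': 1.002762966617713} 0.0187
```

```bash
python3 - <<'E'
import cv2
a=cv2.imread("pics/top0.png")[220:370,130:540]
cv2.imwrite("pics/top0c.png",cv2.resize(a,None,fx=1.95,fy=1.95,interpolation=cv2.INTER_CUBIC))
E
```

```text
(no output)
```

View pics/side0.png

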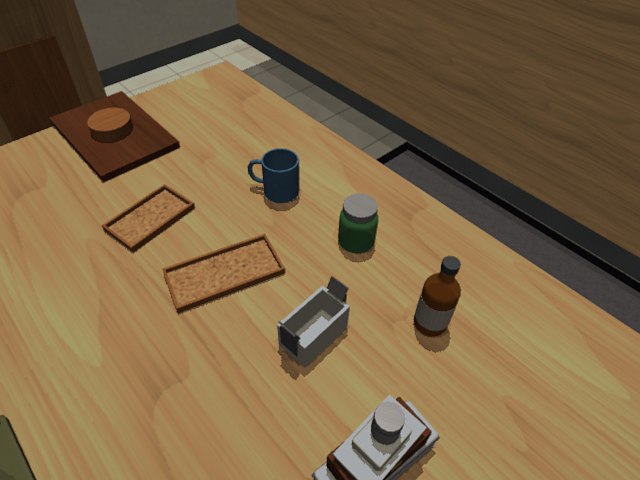

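View pics/top0.png

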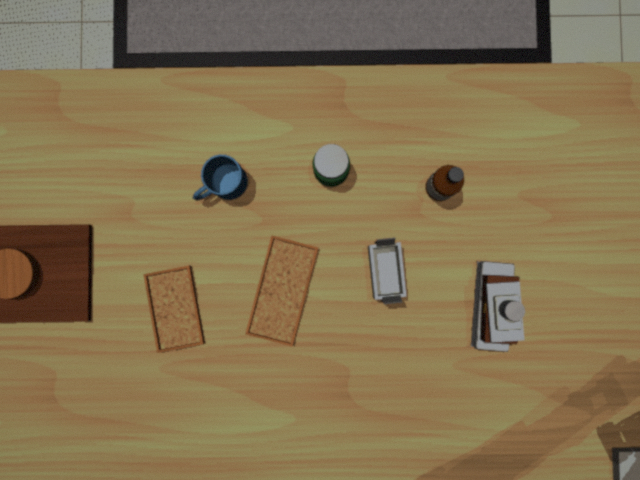

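The side view shows the stack at about (385,450), partly cut off at the bottom, the clip box at (315,325) and the trays at (225,272) and (150,218). In the top view they are at (500,310), (388,270), (283,290) and (175,308). Next I'll fit the model silhouettes to the masks.

```bash
cat > fit.py <<'E'
from plant import r
import numpy as np,cv2
from scipy.optimize import minimize
np.set_printoptions(precision=4,suppress=True)
def bx(l,w,z0,z1): return np.array([[x,y,z] for x in(-l/2,l/2) for y in(-w/2,w/2) for z in(z0,z1)])
a=np.linspace(0,6.283,32,endpoint=False); cyl=np.vstack([np.c_[.018*np.cos(a),.018*np.sin(a),a*0+z] for z in(0,.044)])
M=dict(round_tin=[cyl],clip_lid=[bx(.11,.062,.012,.018),bx(.064,.046,.018,.038),bx(.09,.044,0,.012)],wood_box=[bx(.13,.062,0,.042)],
 long_tin=[bx(.176,.066,0,.05)],short_tray=[bx(.164,.096,0,.015)],long_tray=[bx(.21,.1,0,.015)],clip_box=[bx(.108,.062,0,.064)])
def sil(name,p,z,c):
    m=np.zeros((480*3,640*3),np.uint8); cs,s=np.cos(p[2]),np.sin(p[2])
    for P in M[name]:
        X=np.c_[cs*P[:,0]-s*P[:,1]+p[0],s*P[:,0]+cs*P[:,1]+p[1],P[:,2]+z]@np.array(c["R"]).T+c["t"]
        u=X@np.array(c["mtx"]).T; u=u[:,:2]/u[:,2:]
        h=cv2.convexHull(((u+.5)*3*16).astype(np.float32)).round().astype(np.int32)
        cv2.fillConvexPoly(m,h,1,shift=4)
    return cv2.resize(m.astype(np.float32),(640,480),interpolation=cv2.INTER_AREA)
def fit(name,z,p0,occ=(),cams=("top","side"),yaw=True,masks=None):
    """occ: list of (name,pose,z) in front. returns pose, mean IoU"""
    D=[]
    for n in cams:
        c=r.camera_info(n); ms=r.masks_of(n,name)
        if not ms: print("no mask",name,n); continue
        k=np.ones((480,640),np.float32)
        for o in occ: k*=sil(*o,c)<.05
        D.append((c,np.array(ms[0]["region"],np.float32)*k,k))
    def cost(p):
        q=[p[0],p[1],p[2] if yaw else 0]; t=0
        for c,m,k in D:
            s=sil(name,q,z,c)*k; t+=1-np.minimum(s,m).sum()/np.maximum(s,m).sum()
        return t/len(D)
    best=None
    for y in ([p0[2]] if len(p0)>2 else np.arange(0,3.14,.35)):
        q=np.array([p0[0],p0[1],y]); 
        o=minimize(cost,q,method="Nelder-Mead",options=dict(initial_simplex=q+np.vstack([np.zeros(3),np.diag([.01,.01,.12])]),maxiter=90 if yaw else 60,xatol=1e-4,fatol=1e-4))
        if best is None or o.fun<best.fun: best=o
    print(name,best.x,"yaw deg",np.degrees(best.x[2])%180,"IoU",1-best.fun,flush=True)
    return best.x
def ray(n,u,v,z):
    c=r.camera_info(n); R=np.array(c["R"]); C=-R.T@c["t"]; d=R.T@np.linalg.inv(c["mtx"])@[u,v,1]
    return C+d*(z-C[2])/d[2]
E
cat > m1.py <<'E'
from fit import *
for n in("top","side"): r.snapshot(n)
t=fit("round_tin",.13,[*ray("top",511,310,.15)[:2],0],yaw=False)
O=[("round_tin",t,.13)]
l=fit("clip_lid",.092,[*ray("top",506,312,.12)[:2],1.6],O); O.append(("clip_lid",l,.092))
w=fit("wood_box",.05,[*ray("top",501,310,.09)[:2],1.6],O); O.append(("wood_box",w,.05))
lt=fit("long_tin",0,[*ray("top",495,306,.05)[:2],1.6],O)
cb=fit("clip_box",0,[*ray("top",388,270,.06)[:2],1.6])
lt=fit("long_tray",0,[*ray("top",283,290,.01)[:2],1.4]);
lt=fit("long_tray",0,[*ray("top",283,290,.01)[:2],1.8]);
st=fit("short_tray",0,[*ray("top",175,308,.01)[:2],1.4])
st=fit("short_tray",0,[*ray("top",175,308,.01)[:2],1.8])
for q in("oil_bottle","store_jar","mug"):
    b=r.search_frame("top",q)[0]["bbox"]; print(q,ray("top",(b[0]+b[2])/2,(b[1]+b[3])/2,.05))
E
python3 m1.py
```

```text
round_tin [ 0.4716 -0.3173  0.002 ] yaw deg 0.1138743870569614 IoU 0.8949183821678162
clip_lid [ 0.4654 -0.319   3.1953] yaw deg 3.077861635648077 IoU 0.942616194486618
wood_box [ 0.4692 -0.3189  3.0833] yaw deg 176.66137600284966 IoU 0.8353407680988312
long_tin [ 0.4249 -0.3361  2.5822] yaw deg 147.9508991897517 IoU 0.21471333503723145
clip_box [ 0.5471 -0.1014  3.218 ] yaw deg 4.379562166042859 IoU 0.8675689995288849
long_tray [0.5079 0.112  2.8777] yaw deg 164.88069973674152 IoU 0.9739058315753937
long_tray [0.5078 0.1121 2.8769] yaw deg 164.83162514849525 IoU 0.9742908775806427
short_tray [0.4726 0.3366 0.1756] yaw deg 10.062246434787793 IoU 0.9665408432483673
short_tray [0.4726 0.3366 3.3174] yaw deg 10.071687469244722 IoU 0.9664947986602783
oil_bottle [ 0.7184 -0.221   0.05  ]
store_jar [0.7615 0.0094 0.05  ]
mug [0.7372 0.2297 0.05  ]
```

View pics/top0c.png

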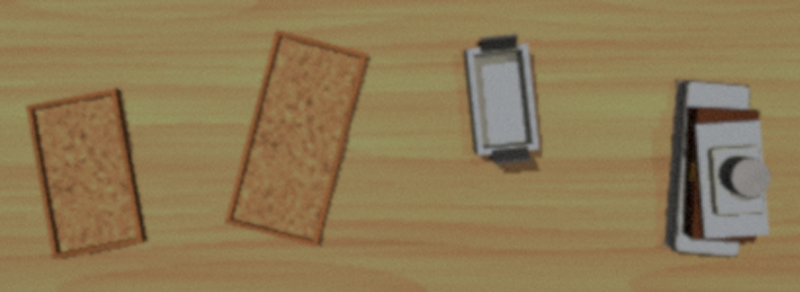

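```bash
cat > m2.py <<'E'
from fit import *
for s in(-1,1):
    b=bx(.006,.036,.06,.096); b[:,0]=s*np.where(b[:,2]>.08,.060,.057)+b[:,0]*.5; M["clip_box"].append(b)
for n in("top","side"): r.snapshot(n)
for cams in(("top",),("side",)):
    print(cams)
    t=fit("round_tin",.13,[.4716,-.3173,0],yaw=False,cams=cams)
    O=[("round_tin",t,.13)]
    l=fit("clip_lid",.092,[.467,-.319,.05],O,cams=cams); O.append(("clip_lid",l,.092))
    w=fit("wood_box",.05,[.469,-.319,-.05],O,cams=cams); O.append(("wood_box",w,.05))
    fit("long_tin",0,[.469,-.319,0],O,cams=cams)
    fit("clip_box",0,[.547,-.1014,.07],cams=cams)
    fit("long_tray",0,[.508,.112,2.877],cams=cams)
    fit("short_tray",0,[.4726,.3366,.1756],cams=cams)
E
python3 m2.py
```

```text
('top',)
round_tin [ 0.471  -0.3154  0.0393] yaw deg 2.2510323646791996 IoU 0.9184154272079468
clip_lid [ 0.4649 -0.3173  0.0529] yaw deg 3.032096735309718 IoU 0.9665244817733765
wood_box [ 0.4691 -0.3162 -0.0681] yaw deg 176.09752528425793 IoU 0.9107339382171631
long_tin [ 0.4718 -0.3181 -0.1063] yaw deg 173.9110878041634 IoU 0.8892436623573303
clip_box [ 0.5448 -0.101   0.0893] yaw deg 5.116034192464988 IoU 0.9494436383247375
long_tray [0.5062 0.1136 2.8752] yaw deg 164.7366563897329 IoU 0.972997784614563
short_tray [0.4719 0.3371 0.1809] yaw deg 10.365753351981038 IoU 0.9725960493087769
('side',)
round_tin [ 0.4725 -0.3184  0.0461] yaw deg 2.6431090904901087 IoU 0.965385377407074
clip_lid [ 0.4661 -0.32    0.0526] yaw deg 3.013790379945729 IoU 0.9681646823883057
wood_box [ 0.4694 -0.3195 -0.0611] yaw deg 176.5007142671286 IoU 0.9020337462425232
long_tin [ 0.4695 -0.3196 -0.0849] yaw deg 175.13544569056626 IoU 0.9213013648986816
clip_box [ 0.5464 -0.1033  0.1006] yaw deg 5.761187023792001 IoU 0.9688220024108887
long_tray [0.5088 0.1115 2.8741] yaw deg 164.67274301886437 IoU 0.9577481746673584
short_tray [0.4737 0.3353 0.1862] yaw deg 10.666777072990499 IoU 0.976284384727478
```

```bash
python3 -m jog '[{"wz":0.06,"dx":0.077,"dy":0.097,"hand":0},{"wz":0.06,"dx":0.077,"dy":0.097,"hand":0},{"wz":0.06,"dx":0.077,"dy":0.097,"hand":0},{"wz":0.06,"dx":0.077,"dy":0.097,"hand":0},{"wz":0.06,"dx":0.077,"dy":0.097,"hand":0}]' 15
python3 -m jog '[{"wz":0.06,"dx":0.077,"dy":0.097,"hand":0},{"wz":0.06,"dx":0.077,"dy":0.097,"hand":0},{"wz":0.06,"dx":0.077,"dy":0.097,"hand":0},{"wz":0.06,"dx":0.077,"dy":0.097,"hand":0},{"wz":0.06,"dx":0.077,"dy":0.097,"hand":0}]'
python3 -m jog '[{"hand":0.2},{"hand":0.2},{"hand":0.2}]'
cat > st.py <<'E'
from plant import r
import numpy as np,sys
from scipy.spatial.transform import Rotation as Ro
np.set_printoptions(precision=4,suppress=True)
s=r.get_state(); R=Ro.from_quat(s["eef_rot"]).as_matrix()
print("t",s["clock"],"pos",s["tool_pos"],"closing deg",np.degrees(np.arctan2(R[1,1],R[0,1]))%180,"tilt",R[:,2],"F",s["contact_force"],"open mm",s["opening"]*88,"ff",s["finger_force"],"q",s["q"])
if len(sys.argv)>3:
    g=np.array(list(map(float,sys.argv[1:4]))); print("need FS",(g-s["tool_pos"])/.25)
E
python3 st.py .4717 -.317 .152
```

```text
t 3.05 pos [ 0.2791 -0.5592  0.2388] closing deg 116.51926265912398 tilt [ 0.     -0.0001 -1.    ] F [-0.541  -0.8447 -0.3796] open mm 88.00225016303061 ff 0.0 q [ 1.1418  0.6891 -0.1946  1.5653  0.1573  0.9025 -0.2151]
need FS [ 0.7705  0.969  -0.347 ]invalid input
invalid input
invalid input
```

```bash
python3 -m jog '[{"wx":0,"wy":0,"wz":0.06,"dx":0.077,"dy":0.097,"dz":0,"hand":0},{"wx":0,"wy":0,"wz":0.06,"dx":0.077,"dy":0.097,"dz":0,"hand":0},{"wx":0,"wy":0,"wz":0.06,"dx":0.077,"dy":0.097,"dz":0,"hand":0},{"wx":0,"wy":0,"wz":0.06,"dx":0.077,"dy":0.097,"dz":0,"hand":0},{"wx":0,"wy":0,"wz":0.06,"dx":0.077,"dy":0.097,"dz":0,"hand":0}]' 15
python3 st.py .4717 -.317 .152
```

```text
clock: 3.47
tool_pos: [0.376, -0.4369, 0.2389]
eef_rot: [0.861, 0.509, 0.0, 0.0]
contact_force: [0.6, -0.1, 0.9]
opening: 1.0
finger_force: 0.0
t 3.4667 pos [ 0.376  -0.4369  0.2389] closing deg 151.2184406499746 tilt [ 0.0003 -0.0003 -1.    ] F [ 0.552  -0.0899  0.8945] open mm 88.01215427293289 ff 0.0 q [ 0.9913  0.6376 -0.3581  1.711   0.283   0.8438  0.006 ]
need FS [ 0.3826  0.4796 -0.3476]
```

```bash
python3 -m jog '[{"wx":0,"wy":0,"wz":0.06,"dx":0.0765,"dy":0.096,"dz":0,"hand":0.2},{"wx":0,"wy":0,"wz":0.06,"dx":0.0765,"dy":0.096,"dz":0,"hand":0.2},{"wx":0,"wy":0,"wz":0.06,"dx":0.0765,"dy":0.096,"dz":0,"hand":0.2},{"wx":0,"wy":0,"wz":0.06,"dx":0.0765,"dy":0.096,"dz":0,"hand":0.2},{"wx":0,"wy":0,"wz":0.06,"dx":0.0765,"dy":0.096,"dz":0,"hand":0.2}]' >/dev/null
python3 -m jog '[{"wx":0,"wy":0,"wz":0,"dx":0,"dy":0,"dz":0,"hand":0.2},{"wx":0,"wy":0,"wz":0,"dx":0,"dy":0,"dz":0,"hand":0.2}]' >/dev/null
python3 st.py .4717 -.317 .152
python3 - <<'E'
from plant import r
import cv2
im=r.snapshot("side")[300:,220:520,::-1]; cv2.imwrite("pics/s1.png",cv2.resize(im,None,fx=2.5,fy=2.5))
E
```

```text
t 4.05 pos [ 0.4723 -0.3162  0.2389] closing deg 5.4609640356632 tilt [ 0.001   0.0008 -1.    ] F [-0.8052  0.0535  0.7297] open mm 70.84706230541627 ff 0.0 q [ 0.8138  0.6494 -0.5166  1.7303  0.4007  0.8681  0.2172]
need FS [-0.0022 -0.0031 -0.3477]
```

View pics/s1.png

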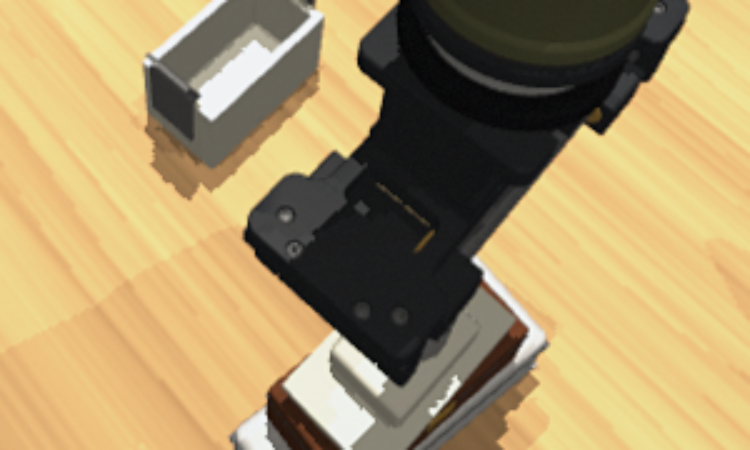

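The gripper is centred over the stack with its closing line along the box's length, and the tin at about (385,430) is hidden beneath it. I'll go down and grip.

```bash
python3 -m jog '[{"wx":0,"wy":0,"wz":0,"dx":-0.002,"dy":-0.003,"dz":-0.1,"hand":0.2},{"wx":0,"wy":0,"wz":0,"dx":0,"dy":0,"dz":-0.1,"hand":0.2},{"wx":0,"wy":0,"wz":0,"dx":0,"dy":0,"dz":-0.08,"hand":0.2},{"wx":0,"wy":0,"wz":0,"dx":0,"dy":0,"dz":-0.04,"hand":0.2},{"wx":0,"wy":0,"wz":0,"dx":0,"dy":0,"dz":-0.027,"hand":0.2}]' 12 >/dev/null
python3 st.py .4717 -.317 .152
python3 -m jog '[{"wx":0,"wy":0,"wz":0,"dx":0,"dy":0,"dz":0,"hand":0.8},{"wx":0,"wy":0,"wz":0,"dx":0,"dy":0,"dz":0,"hand":0.8},{"wx":0,"wy":0,"wz":0,"dx":0,"dy":0,"dz":0,"hand":0.8},{"wx":0,"wy":0,"wz":0,"dx":0,"dy":0,"dz":0,"hand":0.8},{"wx":0,"wy":0,"wz":0,"dx":0,"dy":0,"dz":0,"hand":0.8}]' 12
python3 st.py .4717 -.317 .152
```

```text
t 4.5167 pos [ 0.4688 -0.3201  0.1507] closing deg 5.099586733724293 tilt [-0.0025 -0.0001 -1.    ] F [0.5161 0.3849 0.3058] open mm 70.27346409452572 ff 0.0 q [ 0.7745  0.7638 -0.4415  1.8133  0.4927  0.6779  0.1378]
need FS [0.0116 0.0124 0.0053]
clock: 4.93
tool_pos: [0.471, -0.3191, 0.1529]
eef_rot: [0.674, 0.739, 0.0, 0.001]
contact_force: [2.0, 2.0, 0.3]
opening: 0.441
finger_force: 0.4
t 4.9333 pos [ 0.471  -0.3191  0.1529] closing deg 5.263931461952728 tilt [ 0.0015 -0.0009 -1.    ] F [2.042  2.006  0.2913] open mm 38.83706998325242 ff 0.3738931263796985 q [ 0.7736  0.7608 -0.4446  1.8118  0.4922  0.6788  0.1384]
need FS [ 0.0029  0.0082 -0.0035]
```

```bash
python3 -m jog '[{"wx":0,"wy":0,"wz":0,"dx":0,"dy":0,"dz":0,"hand":0.8},{"wx":0,"wy":0,"wz":0,"dx":0,"dy":0,"dz":0,"hand":0.8},{"wx":0,"wy":0,"wz":0,"dx":0,"dy":0,"dz":0,"hand":0.8},{"wx":0,"wy":0,"wz":0,"dx":0,"dy":0,"dz":0.02,"hand":0.8},{"wx":0,"wy":0,"wz":0,"dx":0,"dy":0,"dz":0.04,"hand":0.8}]' 12
python3 st.py .5456 -.102 .16
```

```text
clock: 5.35
tool_pos: [0.4691, -0.3183, 0.1663]
eef_rot: [0.674, 0.739, -0.001, -0.002]
contact_force: [0.2, -0.1, -1.0]
opening: 0.407
finger_force: 12.0
t 5.35 pos [ 0.4691 -0.3183  0.1663] closing deg 5.2817997511212535 tilt [-0.0033  0.0015 -1.    ] F [ 0.1501 -0.0562 -0.9505] open mm 35.79683703844473 ff 11.999433171004057 q [ 0.7823  0.7423 -0.4584  1.8022  0.4754  0.7124  0.1531]
need FS [ 0.3061  0.8652 -0.025 ]
```

```bash
python3 -m jog '[{"wx":0,"wy":0,"wz":0,"dx":0.01,"dy":0.03,"dz":0.04,"hand":0.8},{"wx":0,"wy":0,"wz":0,"dx":0.05,"dy":0.14,"dz":0,"hand":0.8},{"wx":0,"wy":0,"wz":0,"dx":0.05,"dy":0.14,"dz":0,"hand":0.8},{"wx":0,"wy":0,"wz":0,"dx":0.05,"dy":0.14,"dz":0,"hand":0.8},{"wx":0,"wy":0,"wz":0,"dx":0.05,"dy":0.14,"dz":0,"hand":0.8}]' >/dev/null
python3 -m jog '[{"wx":0,"wy":0,"wz":0,"dx":0.05,"dy":0.14,"dz":0,"hand":0.8},{"wx":0,"wy":0,"wz":0,"dx":0.04,"dy":0.11,"dz":0,"hand":0.8},{"wx":0,"wy":0,"wz":0,"dx":0,"dy":0.02,"dz":0,"hand":0.8},{"wx":0,"wy":0,"wz":0,"dx":0,"dy":0,"dz":0,"hand":0.8},{"wx":0,"wy":0,"wz":0,"dx":0,"dy":0,"dz":0,"hand":0.8}]' >/dev/null
python3 st.py .5456 -.102 .037
```

```text
t 6.1833 pos [ 0.5451 -0.1041  0.1774] closing deg 5.294158054280498 tilt [-0.0005 -0.0009 -1.    ] F [-0.2297 -1.0893 -0.9574] open mm 35.51817130450605 ff 11.99934168253094 q [ 0.3583  0.7062 -0.4259  1.8333  0.4333  0.6955 -0.223 ]
need FS [ 0.0022  0.0083 -0.5616]
```

```bash
python3 -m jog '[{"wx":0,"wy":0,"wz":0,"dx":0.002,"dy":0.006,"dz":-0.1,"hand":0.8},{"wx":0,"wy":0,"wz":0,"dx":0,"dy":0,"dz":-0.1,"hand":0.8},{"wx":0,"wy":0,"wz":0,"dx":0,"dy":0,"dz":-0.1,"hand":0.8},{"wx":0,"wy":0,"wz":0,"dx":0,"dy":0,"dz":-0.06,"hand":0.8},{"wx":0,"wy":0,"wz":0,"dx":0,"dy":0,"dz":0,"hand":0.8}]'
python3 st.py .5456 -.102 .037
python3 - <<'E'
from plant import r
import cv2
im=r.snapshot("side")[200:400,200:450,::-1]; cv2.imwrite("pics/s2.png",cv2.resize(im,None,fx=2.5,fy=2.5))
E
```

```text
clock: 6.6
tool_pos: [0.543, -0.1048, 0.0843]
eef_rot: [0.675, 0.738, -0.003, -0.002]
contact_force: [-0.5, -0.9, -0.5]
opening: 0.399
finger_force: 12.0
t 6.6 pos [ 0.543  -0.1048  0.0843] closing deg 5.092059097855384 tilt [-0.0065 -0.0013 -1.    ] F [-0.527  -0.9198 -0.5251] open mm 35.097341433822706 ff 11.999588292092085 q [ 0.2976  0.8451 -0.3255  1.8917  0.5293  0.4974 -0.3103]
need FS [ 0.0103  0.0111 -0.189 ]
```

View pics/s2.png

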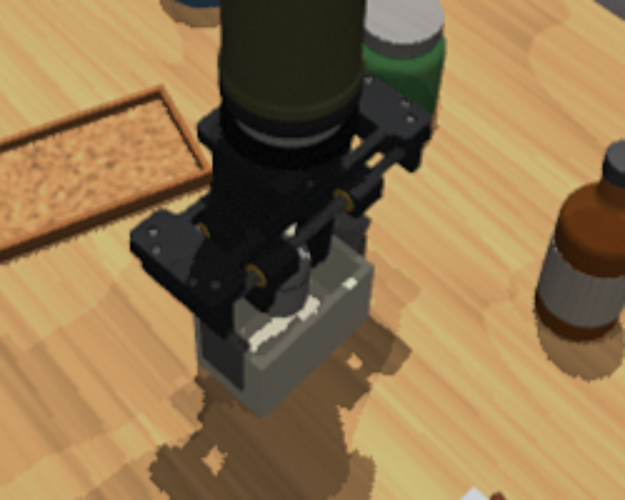

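The tin at (280,285) is inside the box outline, clear of its walls. I'll lower it further.

```bash
python3 -m jog '[{"wx":0,"wy":0,"wz":0,"dx":0.003,"dy":0.006,"dz":-0.06,"hand":0.8},{"wx":0,"wy":0,"wz":0,"dx":0,"dy":0,"dz":-0.06,"hand":0.8},{"wx":0,"wy":0,"wz":0,"dx":0,"dy":0,"dz":-0.04,"hand":0.8},{"wx":0,"wy":0,"wz":0,"dx":0,"dy":0,"dz":-0.02,"hand":0.8},{"wx":0,"wy":0,"wz":0,"dx":0,"dy":0,"dz":0,"hand":0.8}]'
python3 -m jog '[{"wx":0,"wy":0,"wz":0,"dx":0,"dy":0,"dz":0,"hand":0.8},{"wx":0,"wy":0,"wz":0,"dx":0,"dy":0,"dz":0,"hand":0.8}]'
python3 st.py .5456 -.102 .037
```

```text
clock: 7.07
tool_pos: [0.5464, -0.1014, 0.0418]
eef_rot: [0.674, 0.739, -0.0, -0.0]
contact_force: [0.2, -0.3, -0.8]
opening: 0.405
finger_force: 12.0
clock: 7.23
tool_pos: [0.5472, -0.101, 0.0428]
eef_rot: [0.674, 0.739, 0.0, 0.001]
contact_force: [-0.3, -0.1, -0.4]
opening: 0.405
finger_force: 12.0
t 7.2333 pos [ 0.5472 -0.101   0.0428] closing deg 5.248512631949774 tilt [ 0.0014 -0.0002 -1.    ] F [-0.3034 -0.1202 -0.4111] open mm 35.659181856567656 ff 11.999616189859807 q [ 0.2591  0.9127 -0.2714  1.9002  0.5701  0.4039 -0.3502]
need FS [-0.0065 -0.0039 -0.0233]
```

```bash
python3 -m jog '[{"wx":0,"wy":0,"wz":0,"dx":-0.006,"dy":-0.002,"dz":-0.024,"hand":0.8},{"wx":0,"wy":0,"wz":0,"dx":0,"dy":0,"dz":0,"hand":0.8},{"wx":0,"wy":0,"wz":0,"dx":0,"dy":0,"dz":0,"hand":0.8},{"wx":0,"wy":0,"wz":0,"dx":0,"dy":0,"dz":0,"hand":0.42},{"wx":0,"wy":0,"wz":0,"dx":0,"dy":0,"dz":0,"hand":0.42}]'
python3 -m jog '[{"wx":0,"wy":0,"wz":0,"dx":0,"dy":0,"dz":0,"hand":0.42},{"wx":0,"wy":0,"wz":0,"dx":0,"dy":0,"dz":0,"hand":0.42},{"wx":0,"wy":0,"wz":0,"dx":0,"dy":0,"dz":0.06,"hand":0.42},{"wx":0,"wy":0,"wz":0,"dx":0,"dy":0,"dz":0.1,"hand":0.42},{"wx":0,"wy":0,"wz":0,"dx":0,"dy":0,"dz":0.14,"hand":0.42}]'
python3 -m jog '[{"wx":0,"wy":0,"wz":0,"dx":0,"dy":0,"dz":0.15,"hand":0.42},{"wx":0,"wy":0,"wz":0,"dx":0,"dy":0,"dz":0.15,"hand":0},{"wx":0,"wy":0,"wz":0.06,"dx":-0.02,"dy":-0.14,"dz":0,"hand":0},{"wx":0,"wy":0,"wz":0.06,"dx":-0.04,"dy":-0.14,"dz":0,"hand":0},{"wx":0,"wy":0,"wz":0.06,"dx":-0.04,"dy":-0.14,"dz":0,"hand":0}]' >/dev/null
python3 st.py .4655 -.3187 .19
python3 - <<'E'
from plant import r
import cv2
im=r.snapshot("top")[200:360,330:560,::-1]; cv2.imwrite("pics/t3.png",cv2.resize(im,None,fx=3,fy=3))
E
```

```text
clock: 7.65
tool_pos: [0.5454, -0.1012, 0.0362]
eef_rot: [0.674, 0.739, 0.0, 0.0]
contact_force: [0.3, -1.0, -0.1]
opening: 0.527
finger_force: 0.0
clock: 8.07
tool_pos: [0.5435, -0.1011, 0.11]
eef_rot: [0.674, 0.739, -0.001, -0.002]
contact_force: [-0.0, 0.4, -0.2]
opening: 0.584
finger_force: 0.0
t 8.4833 pos [ 0.5206 -0.2072  0.1872] closing deg 26.34839676391317 tilt [ 0.0023 -0.0012 -1.    ] F [ 0.6774 -0.3375 -1.1557] open mm 75.65657606947362 ff 0.0 q [ 0.6267  0.7203 -0.5638  1.8073  0.5336  0.7677  0.242 ]
need FS [-0.2205 -0.446   0.0111]
```

View pics/t3.png

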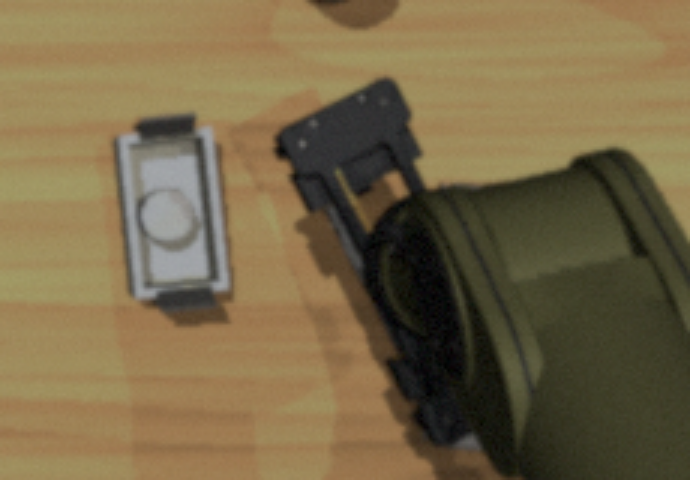

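The tin stands upright inside the box at about (168,217), well within the inner walls. Next is the lid.

```bash
python3 -m jog '[{"wx":0,"wy":0,"wz":0.058,"dx":-0.022,"dy":-0.045,"dz":0,"hand":0},{"wx":0,"wy":0,"wz":0.058,"dx":-0.022,"dy":-0.045,"dz":0,"hand":0},{"wx":0,"wy":0,"wz":0.058,"dx":-0.022,"dy":-0.045,"dz":0,"hand":0},{"wx":0,"wy":0,"wz":0.058,"dx":-0.022,"dy":-0.045,"dz":0,"hand":0},{"wx":0,"wy":0,"wz":0.058,"dx":-0.022,"dy":-0.045,"dz":0,"hand":0}]' >/dev/null
python3 -m jog '[{"wx":0,"wy":0,"wz":0.058,"dx":-0.022,"dy":-0.045,"dz":0,"hand":0},{"wx":0,"wy":0,"wz":0.058,"dx":-0.022,"dy":-0.045,"dz":0,"hand":0},{"wx":0,"wy":0,"wz":0.058,"dx":-0.022,"dy":-0.045,"dz":0,"hand":0},{"wx":0,"wy":0,"wz":0.058,"dx":-0.022,"dy":-0.045,"dz":0,"hand":0},{"wx":0,"wy":0,"wz":0.058,"dx":-0.022,"dy":-0.045,"dz":0,"hand":0}]' >/dev/null
python3 -m jog '[{"wx":0,"wy":0,"wz":0,"dx":0,"dy":0,"dz":0,"hand":0},{"wx":0,"wy":0,"wz":0,"dx":0,"dy":0,"dz":0,"hand":0},{"wx":0,"wy":0,"wz":0,"dx":0,"dy":0,"dz":0,"hand":0}]' >/dev/null
python3 st.py .4655 -.3187 .1125
```

```text
t 9.6167 pos [ 0.4656 -0.3178  0.1861] closing deg 92.23089170825037 tilt [ 0.0005  0.0008 -1.    ] F [ 0.8393  0.8202 -0.7317] open mm 87.89022492828026 ff 0.0 q [ 1.0113  0.8166 -0.8894  1.787   0.7809  0.9325  1.3866]
need FS [-0.0005 -0.0038 -0.2944]
```

```bash
python3 -m jog '[{"wx":0,"wy":0,"wz":0.007,"dx":0,"dy":-0.003,"dz":-0.1,"hand":0},{"wx":0,"wy":0,"wz":0,"dx":0,"dy":0,"dz":-0.1,"hand":0},{"wx":0,"wy":0,"wz":0,"dx":0,"dy":0,"dz":-0.06,"hand":0},{"wx":0,"wy":0,"wz":0,"dx":0,"dy":0,"dz":-0.025,"hand":0},{"wx":0,"wy":0,"wz":0,"dx":0,"dy":0,"dz":0,"hand":0}]' >/dev/null
python3 -m jog '[{"wx":0,"wy":0,"wz":0,"dx":0,"dy":0,"dz":0,"hand":0},{"wx":0,"wy":0,"wz":0,"dx":0,"dy":0,"dz":0,"hand":0},{"wx":0,"wy":0,"wz":0,"dx":0,"dy":0,"dz":0,"hand":0}]' >/dev/null
python3 st.py .4655 -.3187 .1125
```

```text
t 10.2833 pos [ 0.4661 -0.3195  0.1159] closing deg 93.15585070582453 tilt [ 0.0019 -0.0008 -1.    ] F [-0.1291  0.1076 -0.403 ] open mm 87.98860902342324 ff 0.0 q [ 0.9709  0.9081 -0.8114  1.8356  0.904   0.8148  1.3062]
need FS [-0.0024  0.0032 -0.0137]
```

Lower by 3 mm, then close firmly.

```bash
python3 -m jog '[{"wx":0,"wy":0,"wz":0,"dx":-0.002,"dy":0.003,"dz":-0.012,"hand":0},{"wx":0,"wy":0,"wz":0,"dx":0,"dy":0,"dz":0,"hand":0},{"wx":0,"wy":0,"wz":0,"dx":0,"dy":0,"dz":0,"hand":0.7},{"wx":0,"wy":0,"wz":0,"dx":0,"dy":0,"dz":0,"hand":0.7},{"wx":0,"wy":0,"wz":0,"dx":0,"dy":0,"dz":0,"hand":0.7}]' 30 >/dev/null
python3 -m jog '[{"wx":0,"wy":0,"wz":0,"dx":0,"dy":0,"dz":0,"hand":0.7},{"wx":0,"wy":0,"wz":0,"dx":0,"dy":0,"dz":0,"hand":0.7},{"wx":0,"wy":0,"wz":0,"dx":0,"dy":0,"dz":0,"hand":0.7},{"wx":0,"wy":0,"wz":0,"dx":0,"dy":0,"dz":0,"hand":0.7},{"wx":0,"wy":0,"wz":0,"dx":0,"dy":0,"dz":0,"hand":0.7}]'
python3 st.py .4655 -.3187 .1125
```

```text
clock: 11.12
tool_pos: [0.4647, -0.3187, 0.1118]
eef_rot: [-0.028, 1.0, 0.0, -0.0]
contact_force: [0.7, -0.2, -0.2]
opening: 0.518
finger_force: 30.0
t 11.1167 pos [ 0.4647 -0.3187  0.1118] closing deg 93.16429867934531 tilt [-0.      0.0001 -1.    ] F [ 0.7093 -0.2062 -0.2159] open mm 45.58121052963711 ff 29.998138044029474 q [ 0.9685  0.9129 -0.8063  1.8406  0.9106  0.8081  1.2998]
need FS [0.0032 0.0002 0.003 ]
```

```bash
python3 -m jog '[{"wx":0,"wy":0,"wz":0,"dx":0,"dy":0,"dz":0.06,"hand":0.7},{"wx":0,"wy":0,"wz":0,"dx":0,"dy":0,"dz":0.12,"hand":0.7},{"wx":0,"wy":0,"wz":0,"dx":0.02,"dy":0.05,"dz":0.06,"hand":0.7},{"wx":0,"wy":0,"wz":0.01,"dx":0.05,"dy":0.13,"dz":0,"hand":0.7},{"wx":0,"wy":0,"wz":0.01,"dx":0.05,"dy":0.13,"dz":0,"hand":0.7}]' >/dev/null
python3 -m jog '[{"wx":0,"wy":0,"wz":0,"dx":0.05,"dy":0.13,"dz":0,"hand":0.7},{"wx":0,"wy":0,"wz":0,"dx":0.05,"dy":0.13,"dz":0,"hand":0.7},{"wx":0,"wy":0,"wz":0,"dx":0.05,"dy":0.13,"dz":0,"hand":0.7},{"wx":0,"wy":0,"wz":0,"dx":0.04,"dy":0.12,"dz":0,"hand":0.7},{"wx":0,"wy":0,"wz":0,"dx":0.01,"dy":0.046,"dz":0,"hand":0.7}]' >/dev/null
python3 -m jog '[{"wx":0,"wy":0,"wz":0,"dx":0,"dy":0,"dz":0,"hand":0.7},{"wx":0,"wy":0,"wz":0,"dx":0,"dy":0,"dz":0,"hand":0.7},{"wx":0,"wy":0,"wz":0,"dx":0,"dy":0,"dz":0,"hand":0.7}]' >/dev/null
python3 st.py .5448 -.1022 .125
```

```text
t 12.2 pos [ 0.5439 -0.1042  0.1713] closing deg 95.33885986712592 tilt [-0.0014 -0.0018 -1.    ] F [ 0.8279 -0.3257 -1.3599] open mm 45.60219916805827 ff 29.99753803946078 q [ 0.5871  0.8185 -0.8561  1.8288  0.798   0.8824  1.0055]
need FS [ 0.0035  0.0081 -0.1853]
```

```bash
python3 -m jog '[{"wx":0,"wy":0,"wz":0,"dx":0.003,"dy":0.008,"dz":-0.08,"hand":0.7},{"wx":0,"wy":0,"wz":0,"dx":0,"dy":0,"dz":-0.07,"hand":0.7},{"wx":0,"wy":0,"wz":0,"dx":0,"dy":0,"dz":-0.03,"hand":0.7},{"wx":0,"wy":0,"wz":0,"dx":0,"dy":0,"dz":0,"hand":0.7},{"wx":0,"wy":0,"wz":0,"dx":0,"dy":0,"dz":0,"hand":0.7}]' >/dev/null
python3 -m jog '[{"wx":0,"wy":0,"wz":0,"dx":0,"dy":0,"dz":0,"hand":0.7},{"wx":0,"wy":0,"wz":0,"dx":0,"dy":0,"dz":0,"hand":0.7}]' >/dev/null
python3 st.py .5448 -.1022 .125
python3 - <<'E'
from plant import r
import cv2
im=r.snapshot("side")[230:400,220:420,::-1]; cv2.imwrite("pics/s4.png",cv2.resize(im,None,fx=3.5,fy=3.5,interpolation=cv2.INTER_CUBIC))
E
```

```text
t 12.7833 pos [ 0.546  -0.1005  0.1276] closing deg 95.41622711183933 tilt [ 0.0016 -0.     -1.    ] F [ 0.9508 -0.2321 -1.2629] open mm 45.423612800482 ff 29.997612568549812 q [ 0.552   0.8761 -0.8037  1.8589  0.8761  0.8038  0.9378]
need FS [-0.0048 -0.0067 -0.0105]
```

View pics/s4.png

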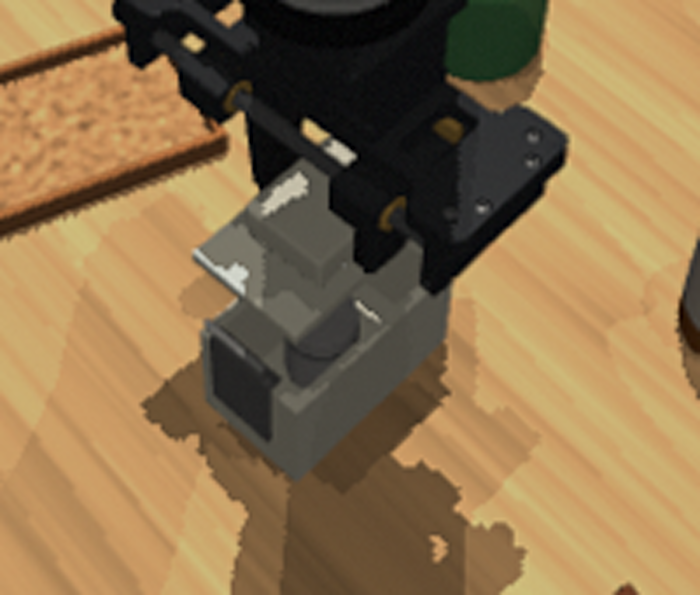

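The lid hangs level and parallel over the box, with its near flange corner (290,345) above the box corner (295,475). I'll lower it while watching the force.

```bash
python3 -m jog '[{"wx":0,"wy":0,"wz":0,"dx":-0.004,"dy":-0.006,"dz":-0.04,"hand":0.7},{"wx":0,"wy":0,"wz":0,"dx":0,"dy":0,"dz":-0.04,"hand":0.7},{"wx":0,"wy":0,"wz":0,"dx":0,"dy":0,"dz":-0.04,"hand":0.7},{"wx":0,"wy":0,"wz":0,"dx":0,"dy":0,"dz":0,"hand":0.7},{"wx":0,"wy":0,"wz":0,"dx":0,"dy":0,"dz":0,"hand":0.7}]' 45
python3 -m jog '[{"wx":0,"wy":0,"wz":0,"dx":0,"dy":0,"dz":-0.02,"hand":0.7},{"wx":0,"wy":0,"wz":0,"dx":0,"dy":0,"dz":0,"hand":0.7},{"wx":0,"wy":0,"wz":0,"dx":0,"dy":0,"dz":-0.02,"hand":0.7},{"wx":0,"wy":0,"wz":0,"dx":0,"dy":0,"dz":0,"hand":0.7},{"wx":0,"wy":0,"wz":0,"dx":0,"dy":0,"dz":0,"hand":0.7}]'
python3 st.py .5448 -.1022 .0718
```

```text
clock: 13.25
tool_pos: [0.5438, -0.1016, 0.0957]
eef_rot: [-0.048, 0.999, 0.0, -0.001]
contact_force: [-0.4, -0.4, -0.8]
opening: 0.513
finger_force: 45.0
clock: 13.67
tool_pos: [0.5445, -0.1016, 0.0867]
eef_rot: [-0.048, 0.999, 0.0, 0.0]
contact_force: [0.1, 0.4, -0.5]
opening: 0.517
finger_force: 45.0
t 13.6667 pos [ 0.5445 -0.1016  0.0867] closing deg 95.46612159718602 tilt [ 0.0001  0.0003 -1.    ] F [ 0.1361  0.3771 -0.4613] open mm 45.487250235759106 ff 44.99779175966978 q [ 0.5254  0.9312 -0.7497  1.8819  0.9528  0.735   0.8777]
need FS [ 0.0012 -0.0023 -0.0595]
```

```bash
for i in 1 2; do :; done
python3 -m jog '[{"wx":0,"wy":0,"wz":0,"dx":0,"dy":-0.001,"dz":-0.02,"hand":0.7},{"wx":0,"wy":0,"wz":0,"dx":0,"dy":0,"dz":0,"hand":0.7},{"wx":0,"wy":0,"wz":0,"dx":0,"dy":0,"dz":0,"hand":0.7}]'
python3 -m jog '[{"wx":0,"wy":0,"wz":0,"dx":0,"dy":0,"dz":-0.02,"hand":0.7},{"wx":0,"wy":0,"wz":0,"dx":0,"dy":0,"dz":0,"hand":0.7},{"wx":0,"wy":0,"wz":0,"dx":0,"dy":0,"dz":0,"hand":0.7}]'
python3 st.py .5448 -.1022 .0718
```

```text
clock: 13.92
tool_pos: [0.5447, -0.1017, 0.0819]
eef_rot: [-0.048, 0.999, 0.0, 0.0]
contact_force: [-0.3, 0.0, 2.0]
opening: 0.519
finger_force: 45.0
clock: 14.17
tool_pos: [0.5442, -0.102, 0.0764]
eef_rot: [-0.048, 0.999, 0.0, -0.0]
contact_force: [1.1, 1.0, -1.1]
opening: 0.519
finger_force: 45.0
t 14.1667 pos [ 0.5442 -0.102   0.0764] closing deg 95.45353895337709 tilt [-0.0006  0.0003 -1.    ] F [ 1.1025  1.0357 -1.0751] open mm 45.62917509634374 ff 44.9985521659255 q [ 0.5187  0.9456 -0.7357  1.8856  0.9723  0.7187  0.8624]
need FS [ 0.0022 -0.0008 -0.0183]
```

```bash
python3 -m jog '[{"wx":0,"wy":0,"wz":0,"dx":0,"dy":0,"dz":-0.01,"hand":0.7},{"wx":0,"wy":0,"wz":0,"dx":0,"dy":0,"dz":0,"hand":0.7},{"wx":0,"wy":0,"wz":0,"dx":0,"dy":0,"dz":0,"hand":0.7}]'
python3 -m jog '[{"wx":0,"wy":0,"wz":0,"dx":0,"dy":0,"dz":-0.01,"hand":0.7},{"wx":0,"wy":0,"wz":0,"dx":0,"dy":0,"dz":0,"hand":0.7},{"wx":0,"wy":0,"wz":0,"dx":0,"dy":0,"dz":0,"hand":0.7}]'
python3 st.py .5448 -.1022 .0718
```

```text
clock: 14.42
tool_pos: [0.5438, -0.1024, 0.0737]
eef_rot: [-0.048, 0.999, -0.0, -0.001]
contact_force: [-1.2, -0.3, -1.6]
opening: 0.513
finger_force: 45.0
clock: 14.67
tool_pos: [0.5443, -0.1022, 0.0717]
eef_rot: [-0.048, 0.999, -0.0, -0.0]
contact_force: [-0.4, -0.8, 1.0]
opening: 0.517
finger_force: 45.0
t 14.6667 pos [ 0.5443 -0.1022  0.0717] closing deg 95.45090837645368 tilt [-0.0002 -0.0003 -1.    ] F [-0.3722 -0.77    0.9837] open mm 45.474101904920914 ff 44.99771408736706 q [ 0.5151  0.952  -0.729   1.8872  0.9822  0.7112  0.8543]
need FS [ 0.0019 -0.      0.0002]
```

```bash
python3 -m jog '[{"wx":0,"wy":0,"wz":0,"dx":0,"dy":0,"dz":-0.01,"hand":0.7},{"wx":0,"wy":0,"wz":0,"dx":0,"dy":0,"dz":0,"hand":0.7},{"wx":0,"wy":0,"wz":0,"dx":0,"dy":0,"dz":0,"hand":0.7}]'
python3 -m jog '[{"wx":0,"wy":0,"wz":0,"dx":0,"dy":0,"dz":-0.008,"hand":0.7},{"wx":0,"wy":0,"wz":0,"dx":0,"dy":0,"dz":0,"hand":0.7},{"wx":0,"wy":0,"wz":0,"dx":0,"dy":0,"dz":0,"hand":0.7}]'
python3 st.py .5448 -.1022 .0718
python3 - <<'E'
from plant import r
import cv2
im=r.snapshot("side")[230:400,220:420,::-1]; cv2.imwrite("pics/s5.png",cv2.resize(im,None,fx=3.5,fy=3.5,interpolation=cv2.INTER_CUBIC))
E
```

```text
clock: 14.92
tool_pos: [0.5443, -0.1022, 0.0716]
eef_rot: [-0.048, 0.999, -0.001, 0.0]
contact_force: [-6.2, -1.6, 23.0]
opening: 0.515
finger_force: 45.0
clock: 15.17
tool_pos: [0.5444, -0.1022, 0.0715]
eef_rot: [-0.047, 0.999, -0.002, 0.001]
contact_force: [-11.2, -3.1, 38.3]
opening: 0.516
finger_force: 45.0
t 15.1667 pos [ 0.5444 -0.1022  0.0715] closing deg 95.44466680199216 tilt [ 0.0018 -0.0034 -1.    ] F [-11.2486  -3.0858  38.2736] open mm 45.43701058735538 ff 45.01447834074497 q [ 0.5128  0.9513 -0.7272  1.8896  0.9885  0.7094  0.8469]
need FS [0.0017 0.0001 0.0011]
```

View pics/s5.png

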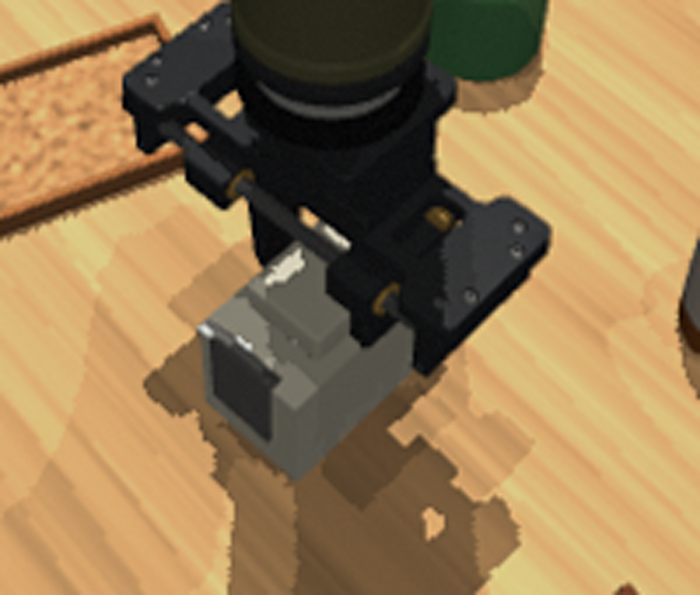

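The lid is seated: its flange lies on the rim and the catch at (240,400) is over its edge. The hard stop came at the expected height. I'll ease the push, release and rise, then look again.

```bash
python3 -m jog '[{"wx":0,"wy":0,"wz":0,"dx":0,"dy":0,"dz":0.014,"hand":0.7},{"wx":0,"wy":0,"wz":0,"dx":0,"dy":0,"dz":0,"hand":0.7},{"wx":0,"wy":0,"wz":0,"dx":0,"dy":0,"dz":0,"hand":0},{"wx":0,"wy":0,"wz":0,"dx":0,"dy":0,"dz":0,"hand":0},{"wx":0,"wy":0,"wz":0,"dx":0,"dy":0,"dz":0,"hand":0}]'
python3 -m jog '[{"wx":0,"wy":0,"wz":0,"dx":0,"dy":0,"dz":0,"hand":0},{"wx":0,"wy":0,"wz":0,"dx":0,"dy":0,"dz":0,"hand":0},{"wx":0,"wy":0,"wz":0,"dx":0,"dy":0,"dz":0.08,"hand":0},{"wx":0,"wy":0,"wz":0,"dx":0,"dy":0,"dz":0.14,"hand":0},{"wx":0,"wy":0,"wz":0,"dx":-0.14,"dy":0.0,"dz":0.08,"hand":0}]' >/dev/null
python3 -m jog '[{"wx":0,"wy":0,"wz":-0.04,"dx":-0.14,"dy":0,"dz":0.08,"hand":0},{"wx":0,"wy":0,"wz":-0.04,"dx":-0.14,"dy":0,"dz":0,"hand":0},{"wx":0,"wy":0,"wz":0,"dx":0,"dy":0,"dz":0,"hand":0}]' >/dev/null
cat > m3.py <<'E'
from fit import *
for s in(-1,1):
    b=bx(.006,.036,.06,.096); b[:,0]=s*np.where(b[:,2]>.08,.060,.057)+b[:,0]*.5; M["clip_box"].append(b)
for n in("top","side"): cv2.imwrite(f"pics/{n}6.png",r.snapshot(n)[:,:,::-1])
for cams in(("top",),("side",)):
    print(cams)
    fit("clip_lid",.052,[.5455,-.1022,.095],cams=cams)
    w=fit("wood_box",.05,[.469,-.318,-.06],cams=cams)
    fit("long_tin",0,[.470,-.319,-.1],[("wood_box",w,.05)],cams=cams)
E
python3 m3.py; python3 st.py .4692 -.318 .067
```

```text
clock: 15.63
tool_pos: [0.5446, -0.1011, 0.0705]
eef_rot: [-0.048, 0.999, 0.001, 0.0]
contact_force: [-0.3, 0.5, 1.2]
opening: 0.721
finger_force: 0.4
('top',)
clip_lid [ 0.5459 -0.1005  0.0972] yaw deg 5.567113936633301 IoU 0.9161661267280579
wood_box [ 0.4692 -0.317  -0.0697] yaw deg 176.00865059639136 IoU 0.9650190472602844
long_tin [ 0.4715 -0.3188 -0.0932] yaw deg 174.66289630809857 IoU 0.883644700050354
('side',)
clip_lid [ 0.5466 -0.1051  0.1361] yaw deg 7.796961098052164 IoU 0.5479233860969543
wood_box [ 0.469  -0.32   -0.0563] yaw deg 176.77651567337466 IoU 0.9700863361358643
no mask long_tin side
t 16.7 pos [ 0.4406 -0.1017  0.1654] closing deg 86.27925116579382 tilt [ 0.0006  0.001  -1.    ] F [-1.42   -1.1183  0.7259] open mm 87.78100175108943 ff 0.0 q [ 0.6169  0.7064 -0.796   2.1274  0.8515  0.663   0.7298]
need FS [ 0.1146 -0.865  -0.3938]Traceback (most recent call last):
  File "m3.py", line 9, in <module>
    fit("long_tin",0,[.470,-.319,-.1],[("wood_box",w,.05)],cams=cams)
    ~~~^^^^^^^^^^^^^^^^^^^^^^^^^^^^^^^^^^^^^^^^^^^^^^^^^^^^^^^^^^^^^^
  File "fit.py", line 34, in fit
    o=minimize(cost,q,method="Nelder-Mead",options=dict(initial_simplex=q+np.vstack([np.zeros(3),np.diag([.01,.01,.12])]),maxiter=90 if yaw else 60,xatol=1e-4,fatol=1e-4))
    res = _minimize_neldermead(fun, x0, args, callback, bounds=bounds,
                               **options)
    fsim[k] = func(sim[k])
              ~~~~^^^^^^^^
    fx = function(np.copy(x), *(wrapper_args + args))
  File "fit.py", line 30, in cost
    return t/len(D)
           ~^~~~~~~
ZeroDivisionError: division by zero
```

```bash
python3 -m jog '[{"wx":0,"wy":0,"wz":0,"dx":0.016,"dy":-0.12,"dz":0,"hand":0},{"wx":0,"wy":0,"wz":0,"dx":0.016,"dy":-0.13,"dz":0,"hand":0},{"wx":0,"wy":0,"wz":0,"dx":0.016,"dy":-0.13,"dz":0,"hand":0},{"wx":0,"wy":0,"wz":0,"dx":0.016,"dy":-0.13,"dz":0,"hand":0},{"wx":0,"wy":0,"wz":0,"dx":0.016,"dy":-0.13,"dz":0,"hand":0}]' 35 >/dev/null
python3 -m jog '[{"wx":0,"wy":0,"wz":0,"dx":0.016,"dy":-0.13,"dz":0,"hand":0},{"wx":0,"wy":0,"wz":0,"dx":0.016,"dy":-0.09,"dz":-0.04,"hand":0},{"wx":0,"wy":0,"wz":0,"dx":0,"dy":0,"dz":-0.1,"hand":0},{"wx":0,"wy":0,"wz":0,"dx":0,"dy":0,"dz":0,"hand":0},{"wx":0,"wy":0,"wz":0,"dx":0,"dy":0,"dz":0,"hand":0}]' >/dev/null
python3 st.py .4691 -.3185 .067
```

```text
t 17.5333 pos [ 0.4668 -0.3162  0.1297] closing deg 86.31728429455588 tilt [-0.0024  0.0024 -1.    ] F [ 0.4908  0.5149 -0.0477] open mm 88.4027299285432 ff 0.0 q [ 0.9599  0.8804 -0.7985  1.827   0.8515  0.8222  1.2247]
need FS [ 0.0091 -0.0094 -0.2508]
```

View pics/side6.png

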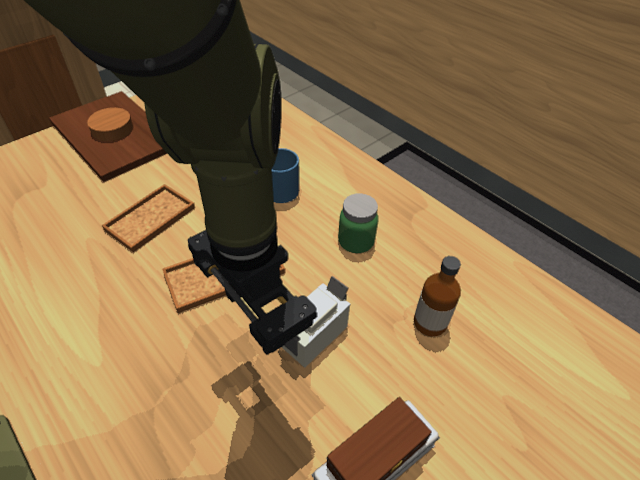

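The lid stays clipped on the box at (320,320), with the far catch upright at (338,290). The wooden box lies bare at (380,440) on the long tin. I'll go down on it.

```bash
python3 -m jog '[{"wx":0,"wy":0,"wz":0,"dx":0.004,"dy":-0.007,"dz":-0.1,"hand":0},{"wx":0,"wy":0,"wz":0,"dx":0,"dy":0,"dz":-0.08,"hand":0},{"wx":0,"wy":0,"wz":0,"dx":0,"dy":0,"dz":-0.05,"hand":0},{"wx":0,"wy":0,"wz":0,"dx":0,"dy":0,"dz":-0.015,"hand":0},{"wx":0,"wy":0,"wz":0,"dx":0,"dy":0,"dz":0,"hand":0}]' 35 >/dev/null
python3 -m jog '[{"wx":0,"wy":0,"wz":0,"dx":0,"dy":0,"dz":0,"hand":0},{"wx":0,"wy":0,"wz":0,"dx":0,"dy":0,"dz":0,"hand":0}]'
python3 st.py .4691 -.3185 .067
```

```text
clock: 18.12
tool_pos: [0.4694, -0.3187, 0.0708]
eef_rot: [0.032, 0.999, -0.0, 0.001]
contact_force: [0.6, 1.1, -0.4]
opening: 1.001
finger_force: 0.0
t 18.1167 pos [ 0.4694 -0.3187  0.0708] closing deg 86.31298131051243 tilt [ 0.0019 -0.0006 -1.    ] F [ 0.6114  1.0703 -0.3653] open mm 88.06390099172269 ff 0.0 q [ 0.9206  0.9613 -0.7229  1.8486  0.9593  0.7238  1.1421]
need FS [-0.0012  0.0009 -0.015 ]
```

```bash
python3 -m jog '[{"wx":0,"wy":0,"wz":0,"dx":0,"dy":0,"dz":-0.014,"hand":0},{"wx":0,"wy":0,"wz":0,"dx":0,"dy":0,"dz":0,"hand":0},{"wx":0,"wy":0,"wz":0,"dx":0,"dy":0,"dz":0,"hand":0.6},{"wx":0,"wy":0,"wz":0,"dx":0,"dy":0,"dz":0,"hand":0.6},{"wx":0,"wy":0,"wz":0,"dx":0,"dy":0,"dz":0,"hand":0.6}]' 40 >/dev/null
python3 -m jog '[{"wx":0,"wy":0,"wz":0,"dx":0,"dy":0,"dz":0,"hand":0.6},{"wx":0,"wy":0,"wz":0,"dx":0,"dy":0,"dz":0,"hand":0.6},{"wx":0,"wy":0,"wz":0,"dx":0,"dy":0,"dz":0,"hand":0.6},{"wx":0,"wy":0,"wz":0,"dx":0,"dy":0,"dz":0,"hand":0.6}]' >/dev/null
python3 st.py .4691 -.3185 .067
python3 -m jog '[{"wx":0,"wy":0,"wz":0,"dx":0,"dy":0,"dz":0.04,"hand":0.6},{"wx":0,"wy":0,"wz":0,"dx":0,"dy":0,"dz":0.1,"hand":0.6},{"wx":0,"wy":0,"wz":0,"dx":0,"dy":0,"dz":0.15,"hand":0.6},{"wx":0,"wy":0,"wz":0,"dx":0,"dy":0,"dz":0.15,"hand":0.6},{"wx":0,"wy":0,"wz":0,"dx":-0.05,"dy":0.05,"dz":0.05,"hand":0.6}]'
python3 st.py .4728 .3362 .19
```

```text
t 18.8667 pos [ 0.4685 -0.3186  0.0661] closing deg 86.29301506464559 tilt [ 0.0001  0.0003 -1.    ] F [-0.1723  0.2949  0.8333] open mm 61.81925153005377 ff 39.99990273267031 q [ 0.9181  0.9678 -0.7171  1.8504  0.9661  0.7177  1.1364]
need FS [0.0024 0.0002 0.0037]
clock: 19.28
tool_pos: [0.4604, -0.3084, 0.1936]
eef_rot: [0.034, 0.999, -0.002, 0.005]
contact_force: [1.4, 0.2, -2.7]
opening: 0.7
finger_force: 40.0
t 19.2833 pos [ 0.4604 -0.3084  0.1936] closing deg 86.13149393226699 tilt [ 0.01   -0.0037 -0.9999] F [ 1.3956  0.1794 -2.6973] open mm 61.567544575911384 ff 39.99939621426165 q [ 0.9998  0.7821 -0.8675  1.8192  0.7587  0.8979  1.2796]
need FS [ 0.0496  2.5786 -0.0145]
```

```bash
python3 -m jog '[{"wx":0,"wy":0,"wz":0.012,"dx":0.01,"dy":0.1,"dz":0,"hand":0.6},{"wx":0,"wy":0,"wz":0.012,"dx":0.01,"dy":0.14,"dz":0,"hand":0.6},{"wx":0,"wy":0,"wz":0.012,"dx":0.01,"dy":0.14,"dz":0,"hand":0.6},{"wx":0,"wy":0,"wz":0.012,"dx":0.01,"dy":0.14,"dz":0,"hand":0.6},{"wx":0,"wy":0,"wz":0.012,"dx":0.01,"dy":0.14,"dz":0,"hand":0.6}]' >/dev/null
python3 -m jog '[{"wx":0,"wy":0,"wz":0.012,"dx":0,"dy":0.14,"dz":0,"hand":0.6},{"wx":0,"wy":0,"wz":0.012,"dx":0,"dy":0.14,"dz":0,"hand":0.6},{"wx":0,"wy":0,"wz":0.012,"dx":0,"dy":0.14,"dz":0,"hand":0.6},{"wx":0,"wy":0,"wz":0.012,"dx":0,"dy":0.14,"dz":0,"hand":0.6},{"wx":0,"wy":0,"wz":0.012,"dx":0,"dy":0.14,"dz":0,"hand":0.6}]' >/dev/null
python3 -m jog '[{"wx":0,"wy":0,"wz":0,"dx":0,"dy":0.14,"dz":0,"hand":0.6},{"wx":0,"wy":0,"wz":0,"dx":0,"dy":0.14,"dz":0,"hand":0.6},{"wx":0,"wy":0,"wz":0,"dx":0,"dy":0.14,"dz":0,"hand":0.6},{"wx":0,"wy":0,"wz":0,"dx":0,"dy":0.14,"dz":0,"hand":0.6},{"wx":0,"wy":0,"wz":0,"dx":0,"dy":0.14,"dz":0,"hand":0.6}]' >/dev/null
python3 st.py .4728 .3362 .19
```

```text
t 20.5333 pos [0.468  0.21   0.1889] closing deg 100.0524425597273 tilt [-0.     -0.0008 -1.    ] F [ 0.0919 -0.3556 -2.1497] open mm 61.63060824889128 ff 39.99936863780022 q [-0.0066  0.7437 -0.8569  1.9329  0.767   0.8302  0.4585]
need FS [0.019  0.5047 0.0045]
```

```bash
python3 -m jog '[{"wx":0,"wy":0,"wz":0.003,"dx":0.019,"dy":0.14,"dz":0,"hand":0.6},{"wx":0,"wy":0,"wz":0,"dx":0,"dy":0.14,"dz":0,"hand":0.6},{"wx":0,"wy":0,"wz":0,"dx":0,"dy":0.12,"dz":0,"hand":0.6},{"wx":0,"wy":0,"wz":0,"dx":0,"dy":0.07,"dz":-0.08,"hand":0.6},{"wx":0,"wy":0,"wz":0,"dx":0,"dy":0,"dz":-0.14,"hand":0.6}]' >/dev/null
python3 -m jog '[{"wx":0,"wy":0,"wz":0,"dx":0,"dy":0,"dz":-0.14,"hand":0.6},{"wx":0,"wy":0,"wz":0,"dx":0,"dy":0,"dz":-0.14,"hand":0.6},{"wx":0,"wy":0,"wz":0,"dx":0,"dy":0,"dz":0,"hand":0.6},{"wx":0,"wy":0,"wz":0,"dx":0,"dy":0,"dz":0,"hand":0.6},{"wx":0,"wy":0,"wz":0,"dx":0,"dy":0,"dz":0,"hand":0.6}]' >/dev/null
python3 st.py .4726 .3362 .022
```

```text
t 21.3667 pos [0.4737 0.3273 0.0653] closing deg 100.37983046321791 tilt [ 0.0012  0.0021 -1.    ] F [-0.4107  0.7269 -2.5418] open mm 61.47827154345469 ff 39.99977767467499 q [-0.2945  0.9699 -0.6987  1.8251  0.9407  0.7154  0.2128]
need FS [-0.0045  0.0357 -0.1733]
```

```bash
python3 -m jog '[{"wx":0,"wy":0,"wz":0,"dx":-0.004,"dy":0.036,"dz":-0.04,"hand":0.6},{"wx":0,"wy":0,"wz":0,"dx":0,"dy":0,"dz":-0.06,"hand":0.6},{"wx":0,"wy":0,"wz":0,"dx":0,"dy":0,"dz":-0.04,"hand":0.6},{"wx":0,"wy":0,"wz":0,"dx":0,"dy":0,"dz":-0.02,"hand":0.6},{"wx":0,"wy":0,"wz":0,"dx":0,"dy":0,"dz":0,"hand":0.6}]'
python3 -m jog '[{"wx":0,"wy":0,"wz":0,"dx":0,"dy":0,"dz":0,"hand":0.6},{"wx":0,"wy":0,"wz":0,"dx":0,"dy":0,"dz":0,"hand":0.6}]'
python3 st.py .4726 .3362 .0215
```

```text
clock: 21.78
tool_pos: [0.4721, 0.3349, 0.023]
eef_rot: [-0.09, 0.996, -0.0, -0.0]
contact_force: [-0.0, 0.2, -2.6]
opening: 0.697
finger_force: 40.0
clock: 21.95
tool_pos: [0.4725, 0.3356, 0.0242]
eef_rot: [-0.09, 0.996, 0.0, 0.0]
contact_force: [0.3, 0.7, -1.7]
opening: 0.702
finger_force: 40.0
t 21.95 pos [0.4725 0.3356 0.0242] closing deg 100.37356309475021 tilt [ 0.0007  0.0009 -1.    ] F [ 0.343   0.6634 -1.7328] open mm 61.80461117547434 ff 39.99983573332429 q [-0.335   1.0314 -0.648   1.819   1.0049  0.6603  0.1532]
need FS [ 0.0003  0.0024 -0.0106]
```

```bash
python3 -m jog '[{"wx":0,"wy":0,"wz":0,"dx":0,"dy":0.002,"dz":-0.01,"hand":0.6},{"wx":0,"wy":0,"wz":0,"dx":0,"dy":0,"dz":0,"hand":0.6},{"wx":0,"wy":0,"wz":0,"dx":0,"dy":0,"dz":0,"hand":0.6},{"wx":0,"wy":0,"wz":0,"dx":0,"dy":0,"dz":0,"hand":0},{"wx":0,"wy":0,"wz":0,"dx":0,"dy":0,"dz":0,"hand":0}]'
python3 -m jog '[{"wx":0,"wy":0,"wz":0,"dx":0,"dy":0,"dz":0,"hand":0},{"wx":0,"wy":0,"wz":0,"dx":0,"dy":0,"dz":0,"hand":0},{"wx":0,"wy":0,"wz":0,"dx":0,"dy":0,"dz":0.1,"hand":0},{"wx":0,"wy":0,"wz":0,"dx":0,"dy":0,"dz":0.15,"hand":0},{"wx":0,"wy":0,"wz":0,"dx":0,"dy":0,"dz":0.15,"hand":0}]'
python3 -m jog '[{"wx":0,"wy":0,"wz":-0.025,"dx":0,"dy":-0.1,"dz":0.15,"hand":0},{"wx":0,"wy":0,"wz":-0.025,"dx":0,"dy":-0.14,"dz":0.1,"hand":0},{"wx":0,"wy":0,"wz":-0.025,"dx":0,"dy":-0.14,"dz":0,"hand":0},{"wx":0,"wy":0,"wz":-0.025,"dx":0,"dy":-0.14,"dz":0,"hand":0},{"wx":0,"wy":0,"wz":-0.025,"dx":0,"dy":-0.14,"dz":0,"hand":0}]' >/dev/null
cat > m4.py <<'E'
from fit import *
for n in("top","side"): cv2.imwrite(f"pics/{n}7.png",r.snapshot(n)[:,:,::-1])
for cams in(("top",),("side",)):
    print(cams)
    for a in(("wood_box",.005,[.4728,.3362,.18]),("long_tin",0,[.470,-.319,-.1])):
        try: fit(*a,cams=cams)
        except ZeroDivisionError: pass
E
python3 m4.py; python3 st.py .4706 -.3188 .19
```

```text
clock: 22.37
tool_pos: [0.4724, 0.3361, 0.0214]
eef_rot: [-0.09, 0.996, 0.0, 0.0]
contact_force: [-0.0, 0.5, 0.7]
opening: 0.828
finger_force: 0.0
clock: 22.78
tool_pos: [0.4714, 0.3352, 0.1214]
eef_rot: [-0.091, 0.996, -0.001, -0.001]
contact_force: [-0.1, 0.3, 1.1]
opening: 0.999
finger_force: 0.0
('top',)
wood_box [0.476  0.3402 0.1164] yaw deg 6.67052632187114 IoU 0.47245192527770996
long_tin [ 0.4722 -0.3155 -0.096 ] yaw deg 174.5022077483751 IoU 0.953230619430542
('side',)
wood_box [0.4724 0.3348 0.1656] yaw deg 9.489715880070866 IoU 0.8116119503974915
long_tin [ 0.4702 -0.3202 -0.0934] yaw deg 174.64871128739935 IoU 0.9745849967002869
t 23.5 pos [0.4723 0.1754 0.1802] closing deg 86.16060566203822 tilt [ 0.0007  0.002  -1.    ] F [ 0.0817  0.5655 -0.6367] open mm 87.86631040862798 ff 0.0 q [ 0.0254  0.7257 -0.7854  1.9704  0.7472  0.7601  0.2966]
need FS [-0.0068 -1.9766  0.039 ]
```

```bash
python3 -m jog '[{"wx":0,"wy":0,"wz":-0.014,"dx":0,"dy":-0.14,"dz":0,"hand":0},{"wx":0,"wy":0,"wz":0,"dx":0,"dy":-0.14,"dz":0,"hand":0},{"wx":0,"wy":0,"wz":0,"dx":0,"dy":-0.14,"dz":0,"hand":0},{"wx":0,"wy":0,"wz":0,"dx":0,"dy":-0.14,"dz":0,"hand":0},{"wx":0,"wy":0,"wz":0,"dx":0,"dy":-0.14,"dz":0,"hand":0}]' >/dev/null
python3 -m jog '[{"wx":0,"wy":0,"wz":0,"dx":0,"dy":-0.14,"dz":0,"hand":0},{"wx":0,"wy":0,"wz":0,"dx":0,"dy":-0.14,"dz":0,"hand":0},{"wx":0,"wy":0,"wz":0,"dx":0,"dy":-0.14,"dz":0,"hand":0},{"wx":0,"wy":0,"wz":0,"dx":0,"dy":-0.14,"dz":0,"hand":0},{"wx":0,"wy":0,"wz":0,"dx":0,"dy":-0.14,"dz":0,"hand":0}]' >/dev/null
python3 -m jog '[{"wx":0,"wy":0,"wz":0,"dx":0,"dy":-0.14,"dz":0,"hand":0},{"wx":0,"wy":0,"wz":0,"dx":0,"dy":-0.14,"dz":0,"hand":0},{"wx":0,"wy":0,"wz":0,"dx":0,"dy":-0.14,"dz":0,"hand":0},{"wx":0,"wy":0,"wz":0,"dx":0,"dy":-0.1,"dz":-0.1,"hand":0},{"wx":0,"wy":0,"wz":0,"dx":0,"dy":0,"dz":-0.1,"hand":0}]' >/dev/null
python3 -m jog '[{"wx":0,"wy":0,"wz":0,"dx":0,"dy":0,"dz":0,"hand":0},{"wx":0,"wy":0,"wz":0,"dx":0,"dy":0,"dz":0,"hand":0}]' >/dev/null
python3 st.py .471 -.3185 .0175
```

```text
t 24.9167 pos [ 0.4728 -0.3042  0.1293] closing deg 84.61309386598464 tilt [-0.0011  0.0028 -1.    ] F [0.6536 0.0462 1.077 ] open mm 87.85356463719258 ff 0.0 q [ 0.9315  0.8751 -0.786   1.8335  0.8449  0.8091  1.1756]
need FS [-0.007  -0.0574 -0.4472]
```

View pics/side7.png

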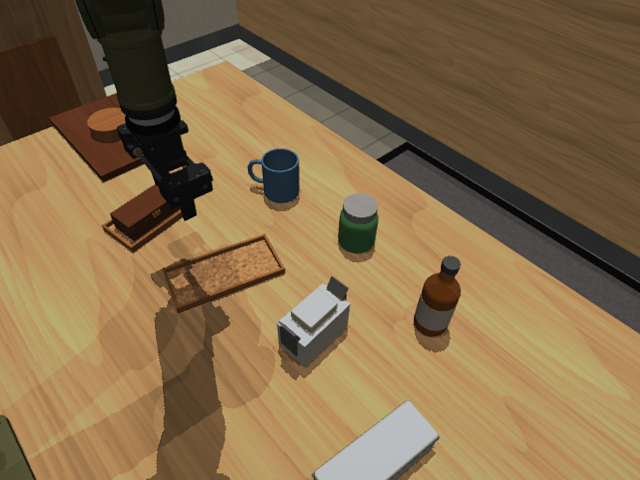

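The wooden box sits in the short tray at (145,213) with the tray rim visible around it. The lid is clipped on at (313,315), and the long tin is free at (380,450). I'll go down on the tin.

```bash
python3 -m jog '[{"wx":0,"wy":0,"wz":0,"dx":-0.007,"dy":-0.057,"dz":-0.06,"hand":0},{"wx":0,"wy":0,"wz":0,"dx":0,"dy":0,"dz":-0.08,"hand":0},{"wx":0,"wy":0,"wz":0,"dx":0,"dy":0,"dz":-0.1,"hand":0},{"wx":0,"wy":0,"wz":0,"dx":0,"dy":0,"dz":-0.08,"hand":0},{"wx":0,"wy":0,"wz":0,"dx":0,"dy":0,"dz":-0.06,"hand":0}]' 45 >/dev/null
python3 -m jog '[{"wx":0,"wy":0,"wz":0,"dx":0,"dy":0,"dz":-0.04,"hand":0},{"wx":0,"wy":0,"wz":0,"dx":0,"dy":0,"dz":0,"hand":0},{"wx":0,"wy":0,"wz":0,"dx":0,"dy":0,"dz":0,"hand":0},{"wx":0,"wy":0,"wz":0,"dx":0,"dy":0,"dz":0,"hand":0}]'
python3 st.py .471 -.3185 .0175
```

```text
clock: 25.67
tool_pos: [0.4719, -0.3201, 0.0264]
eef_rot: [0.048, 0.999, -0.0, 0.001]
contact_force: [-0.0, -0.1, 0.2]
opening: 0.998
finger_force: 0.0
t 25.6667 pos [ 0.4719 -0.3201  0.0264] closing deg 84.51409337509729 tilt [ 0.0024 -0.0005 -1.    ] F [-0.0283 -0.0535  0.2128] open mm 87.84513600512025 ff 0.0 q [ 0.8843  1.0231 -0.6544  1.8487  1.0283  0.6511  1.0585]
need FS [-0.0036  0.0066 -0.0356]
```

```bash
python3 -m jog '[{"wx":0,"wy":0,"wz":0,"dx":-0.003,"dy":0.005,"dz":-0.032,"hand":0},{"wx":0,"wy":0,"wz":0,"dx":0,"dy":0,"dz":0,"hand":0},{"wx":0,"wy":0,"wz":0,"dx":0,"dy":0,"dz":0,"hand":0.6},{"wx":0,"wy":0,"wz":0,"dx":0,"dy":0,"dz":0,"hand":0.6},{"wx":0,"wy":0,"wz":0,"dx":0,"dy":0,"dz":0,"hand":0.6}]' 50 >/dev/null
python3 -m jog '[{"wx":0,"wy":0,"wz":0,"dx":0,"dy":0,"dz":0,"hand":0.6},{"wx":0,"wy":0,"wz":0,"dx":0,"dy":0,"dz":0,"hand":0.6},{"wx":0,"wy":0,"wz":0,"dx":0,"dy":0,"dz":0,"hand":0.6}]' >/dev/null
python3 st.py .471 -.3185 .0175
python3 -m jog '[{"wx":0,"wy":0,"wz":0,"dx":0,"dy":0,"dz":0.05,"hand":0.6},{"wx":0,"wy":0,"wz":0,"dx":0,"dy":0,"dz":0.12,"hand":0.6},{"wx":0,"wy":0,"wz":0,"dx":0,"dy":0,"dz":0.15,"hand":0.6},{"wx":0,"wy":0,"wz":0,"dx":0,"dy":0,"dz":0.15,"hand":0.6},{"wx":0,"wy":0,"wz":0,"dx":-0.02,"dy":0.05,"dz":0.15,"hand":0.6}]' >/dev/null
python3 -m jog '[{"wx":0,"wy":0,"wz":0,"dx":0,"dy":0,"dz":0.1,"hand":0.6},{"wx":0,"wy":0,"wz":0,"dx":0,"dy":0,"dz":0,"hand":0.6}]' >/dev/null
python3 st.py .5075 .1125 .19
```

```text
t 26.3333 pos [ 0.4699 -0.3188  0.017 ] closing deg 84.46662489355649 tilt [ 0.0004  0.0008 -1.    ] F [-0.513   1.1044  0.8079] open mm 65.65024573690457 ff 49.999415036290884 q [ 0.8776  1.0354 -0.6408  1.8542  1.0459  0.6352  1.041 ]
need FS [0.0045 0.0011 0.0019]
t 26.9167 pos [ 0.4673 -0.3069  0.2026] closing deg 84.51410797376555 tilt [ 0.0079 -0.0039 -1.    ] F [ 0.6957  0.5329 -3.4599] open mm 65.52031007768156 ff 49.99914826825261 q [ 0.9872  0.7731 -0.8646  1.7949  0.734   0.9192  1.2689]
need FS [ 0.1609  1.6774 -0.0504]
```

```bash
python3 -m jog '[{"wx":0,"wy":0,"wz":-0.008,"dx":0.013,"dy":0.1,"dz":0,"hand":0.6},{"wx":0,"wy":0,"wz":-0.008,"dx":0.013,"dy":0.14,"dz":0,"hand":0.6},{"wx":0,"wy":0,"wz":-0.008,"dx":0.013,"dy":0.14,"dz":0,"hand":0.6},{"wx":0,"wy":0,"wz":-0.008,"dx":0.013,"dy":0.14,"dz":0,"hand":0.6},{"wx":0,"wy":0,"wz":-0.008,"dx":0.013,"dy":0.14,"dz":0,"hand":0.6}]' >/dev/null
python3 -m jog '[{"wx":0,"wy":0,"wz":-0.008,"dx":0.013,"dy":0.14,"dz":0,"hand":0.6},{"wx":0,"wy":0,"wz":-0.008,"dx":0.013,"dy":0.14,"dz":0,"hand":0.6},{"wx":0,"wy":0,"wz":-0.008,"dx":0.013,"dy":0.14,"dz":0,"hand":0.6},{"wx":0,"wy":0,"wz":-0.008,"dx":0.013,"dy":0.14,"dz":0,"hand":0.6},{"wx":0,"wy":0,"wz":-0.008,"dx":0.013,"dy":0.14,"dz":0,"hand":0.6}]' >/dev/null
python3 -m jog '[{"wx":0,"wy":0,"wz":-0.005,"dx":0.013,"dy":0.14,"dz":0,"hand":0.6},{"wx":0,"wy":0,"wz":0,"dx":0.01,"dy":0.1,"dz":0,"hand":0.6},{"wx":0,"wy":0,"wz":0,"dx":0,"dy":0.05,"dz":0,"hand":0.6},{"wx":0,"wy":0,"wz":0,"dx":0,"dy":0,"dz":0,"hand":0.6},{"wx":0,"wy":0,"wz":0,"dx":0,"dy":0,"dz":0,"hand":0.6}]' >/dev/null
python3 st.py .507 .1125 .0225
```

```text
t 28.1667 pos [0.5022 0.1052 0.196 ] closing deg 74.7878264588055 tilt [-0.0019 -0.0017 -1.    ] F [ 0.1011 -1.2951 -3.6634] open mm 65.65942781195604 ff 49.99886188656092 q [ 0.1591  0.7019 -0.7591  1.9264  0.6763  0.7909  0.3224]
need FS [ 0.019   0.0294 -0.6942]
```

```bash
python3 -m jog '[{"wx":0,"wy":0,"wz":0,"dx":0.019,"dy":0.029,"dz":-0.06,"hand":0.6},{"wx":0,"wy":0,"wz":0,"dx":0,"dy":0,"dz":-0.13,"hand":0.6},{"wx":0,"wy":0,"wz":0,"dx":0,"dy":0,"dz":-0.14,"hand":0.6},{"wx":0,"wy":0,"wz":0,"dx":0,"dy":0,"dz":-0.14,"hand":0.6},{"wx":0,"wy":0,"wz":0,"dx":0,"dy":0,"dz":-0.08,"hand":0.6}]' >/dev/null
python3 -m jog '[{"wx":0,"wy":0,"wz":0,"dx":0,"dy":0,"dz":0,"hand":0.6},{"wx":0,"wy":0,"wz":0,"dx":0,"dy":0,"dz":0,"hand":0.6},{"wx":0,"wy":0,"wz":0,"dx":0,"dy":0,"dz":0,"hand":0.6}]'
python3 st.py .507 .1125 .0225
```

```text
clock: 28.83
tool_pos: [0.5084, 0.1122, 0.0603]
eef_rot: [0.134, 0.991, 0.0, 0.001]
contact_force: [-0.4, 0.1, -3.7]
opening: 0.746
finger_force: 50.0
t 28.8333 pos [0.5084 0.1122 0.0603] closing deg 74.63173793087975 tilt [ 0.0013  0.0001 -1.    ] F [-0.4287  0.1151 -3.7365] open mm 65.64273137161352 ff 49.999108482152224 q [ 0.0133  0.9005 -0.5381  1.996   0.9505  0.5166  0.0784]
need FS [-0.0058  0.001  -0.1513]
```

```bash
python3 -m jog '[{"wx":0,"wy":0,"wz":0,"dx":-0.005,"dy":0,"dz":-0.05,"hand":0.6},{"wx":0,"wy":0,"wz":0,"dx":0,"dy":0,"dz":-0.06,"hand":0.6},{"wx":0,"wy":0,"wz":0,"dx":0,"dy":0,"dz":-0.03,"hand":0.6},{"wx":0,"wy":0,"wz":0,"dx":0,"dy":0,"dz":0,"hand":0.6},{"wx":0,"wy":0,"wz":0,"dx":0,"dy":0,"dz":0,"hand":0.6}]'
python3 -m jog '[{"wx":0,"wy":0,"wz":0,"dx":0,"dy":0,"dz":0,"hand":0.6},{"wx":0,"wy":0,"wz":0,"dx":0,"dy":0,"dz":0,"hand":0.6}]' >/dev/null
python3 st.py .507 .1125 .0222
```

```text
clock: 29.25
tool_pos: [0.507, 0.113, 0.0252]
eef_rot: [0.133, 0.991, 0.0, 0.001]
contact_force: [0.2, 0.0, -4.3]
opening: 0.742
finger_force: 50.0
t 29.4167 pos [0.5071 0.1132 0.0253] closing deg 74.70019238032741 tilt [ 0.0016  0.0007 -1.    ] F [ 0.0122 -0.6241 -3.4033] open mm 65.35827597057991 ff 49.99900756403804 q [-0.0313  0.9529 -0.4643  2.0064  1.0362  0.4379 -0.001 ]
need FS [-0.0004 -0.0027 -0.0124]
```

```bash
python3 -m jog '[{"wx":0,"wy":0,"wz":0,"dx":0,"dy":-0.002,"dz":-0.012,"hand":0.6},{"wx":0,"wy":0,"wz":0,"dx":0,"dy":0,"dz":0,"hand":0.6},{"wx":0,"wy":0,"wz":0,"dx":0,"dy":0,"dz":0,"hand":0.6},{"wx":0,"wy":0,"wz":0,"dx":0,"dy":0,"dz":0,"hand":0},{"wx":0,"wy":0,"wz":0,"dx":0,"dy":0,"dz":0,"hand":0}]'
python3 -m jog '[{"wx":0,"wy":0,"wz":0,"dx":0,"dy":0,"dz":0,"hand":0},{"wx":0,"wy":0,"wz":0,"dx":0,"dy":0,"dz":0,"hand":0},{"wx":0,"wy":0,"wz":0,"dx":0,"dy":0,"dz":0.1,"hand":0},{"wx":0,"wy":0,"wz":0,"dx":0,"dy":0,"dz":0.15,"hand":0},{"wx":0,"wy":0,"wz":0,"dx":0,"dy":0,"dz":0.15,"hand":0}]'
python3 -m jog '[{"wx":0,"wy":0,"wz":0,"dx":0,"dy":0,"dz":0.15,"hand":0},{"wx":0,"wy":0,"wz":0,"dx":0,"dy":-0.14,"dz":0.1,"hand":0},{"wx":0,"wy":0,"wz":0,"dx":0,"dy":-0.14,"dz":0,"hand":0},{"wx":0,"wy":0,"wz":0,"dx":0,"dy":-0.14,"dz":0,"hand":0},{"wx":0,"wy":0,"wz":0,"dx":-0.05,"dy":-0.14,"dz":0,"hand":0}]' >/dev/null
python3 -m jog '[{"wx":0,"wy":0,"wz":0,"dx":0,"dy":-0.14,"dz":0,"hand":0},{"wx":0,"wy":0,"wz":0,"dx":0,"dy":-0.14,"dz":0,"hand":0},{"wx":0,"wy":0,"wz":0,"dx":0,"dy":-0.14,"dz":0,"hand":0},{"wx":0,"wy":0,"wz":0,"dx":0,"dy":-0.14,"dz":0,"hand":0},{"wx":0,"wy":0,"wz":0,"dx":0,"dy":-0.14,"dz":0,"hand":0}]' >/dev/null
python3 -m jog '[{"wx":0,"wy":0,"wz":0,"dx":0,"dy":-0.14,"dz":0,"hand":0},{"wx":0,"wy":0,"wz":0,"dx":0,"dy":-0.14,"dz":0,"hand":0},{"wx":0,"wy":0,"wz":0,"dx":0,"dy":-0.14,"dz":0,"hand":0},{"wx":0,"wy":0,"wz":0,"dx":0,"dy":-0.14,"dz":0,"hand":0},{"wx":0,"wy":0,"wz":0,"dx":0,"dy":0,"dz":0,"hand":0}]' >/dev/null
cat > m5.py <<'E'
from fit import *
for n in("top","side"): cv2.imwrite(f"pics/{n}8.png",r.snapshot(n)[:,:,::-1])
for cams in(("top",),("side",)):
    print(cams)
    for a in(("wood_box",.005,[.4728,.3362,.18]),("long_tin",.005,[.5075,.1125,2.875]),("clip_lid",.052,[.5455,-.102,.095])):
        try: fit(*a,cams=cams)
        except ZeroDivisionError: pass
im=cv2.imread("pics/top8.png")[210:380,120:460]; cv2.imwrite("pics/top8c.png",cv2.resize(im,None,fx=2.3,fy=2.3,interpolation=cv2.INTER_CUBIC))
E
python3 m5.py; python3 st.py
```

```text
clock: 29.83
tool_pos: [0.5065, 0.1125, 0.0215]
eef_rot: [0.133, 0.991, 0.0, 0.0]
contact_force: [0.2, 0.1, -0.8]
opening: 0.87
finger_force: 0.0
clock: 30.25
tool_pos: [0.5052, 0.1122, 0.1217]
eef_rot: [0.133, 0.991, -0.001, -0.002]
contact_force: [1.2, -0.9, -0.3]
opening: 1.001
finger_force: 0.0
('top',)
wood_box [0.472  0.3371 0.1831] yaw deg 10.493104122865596 IoU 0.9698346257209778
long_tin [0.5092 0.1121 2.8814] yaw deg 165.09427407615902 IoU 0.96340411901474
clip_lid [ 0.5455 -0.1009  0.0965] yaw deg 5.5264265972664735 IoU 0.8955608606338501
('side',)
no mask wood_box side
no mask long_tin side
no mask clip_lid side
t 31.9 pos [ 0.4943 -0.3399  0.1834] closing deg 74.87049292761479 tilt [ 0.      0.0003 -1.    ] F [0.2668 0.2203 0.2095] open mm 88.01360463708112 ff 0.0 q [ 0.9578  0.8337 -0.8022  1.6809  0.7158  0.9453  1.1861]
```

View pics/top8c.png

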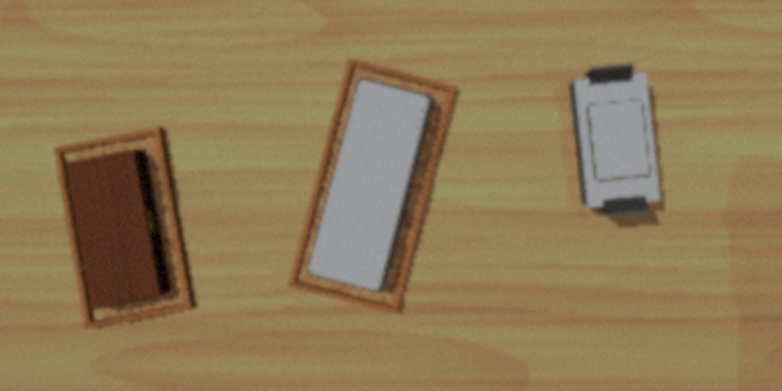

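View pics/side8.png

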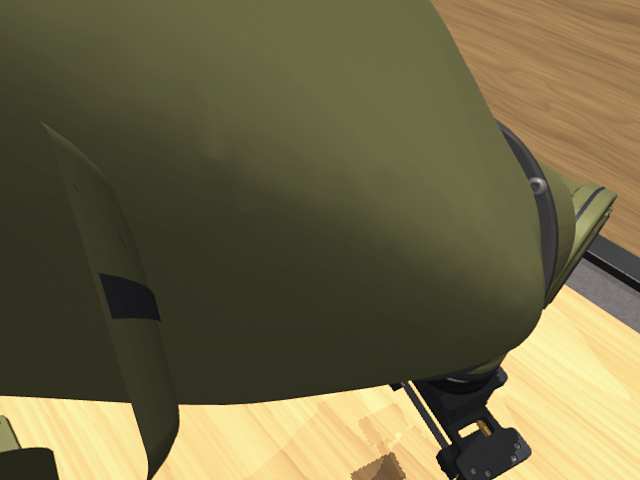

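The top view shows the wooden box in the short tray (115,230), the long tin in the long tray (370,185), and the lid with both catches over it (610,75) and (625,205). The fits agree with the trays to within about 2 mm. The arm blocks the side view and touches nothing, so I'll hand in.

```bash
python3 -c "
from plant import r
print(r.finish_job())"
```

```text
the job is handed in; nothing more can be done
None
```

The job is handed in at about 32 s on the robot's clock. The tin is in the clip box with the lid clipped on, and the wooden box and long tin lie in their trays. The last top picture confirmed all but the tin, now under the lid. No verdict came back.

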